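# Put the probe amplifier away in the instrument case with the folding lid stay

### The arm

A 6-joint arm with a two-finger parallel gripper is mounted at the origin on the work surface. World frame = base frame: x ahead of the robot, y to its left, z up, the work surface at z = 0. Lengths are in m, angles in rad, forces in N, time in s.
With the tool pointing down it reaches from about 0.35 to 0.775 m from the base axis. Payload 7.3 kg.
Tool frame: the origin (TCP) lies midway between the tips of the shut fingers; the grasp point (between the pads) lies 19 mm behind it; z points along the fingers, y is the direction in which the jaws open and shut (so a half turn about z gives the same grasp; the last joint's range is limited). The gripper opens to 92 mm and grips with 3 to 60 N. Pads are 19 mm wide; open, the fingers measure 130 mm over their backs; the gripper's body (75 mm by 190 mm) begins 47 mm behind the grasp point.
Start: joints at [-1.362, 0.342, 1.524, -0, 1.275, -0.146], TCP at [0.182, -0.492, 0.227] pointing down, gripper open.
Joint ranges: [-2.53, 2.53], [-0.77, 2.02], [0.04, 2.7], [-1, 4.14], [0.28, 2.66], [-3.11, 3.11]. Speed limits (rad/s): [2.57, 2.57, 3.14, 3.14, 3.14, 3.14].

### API

Orientations are given as [roll, pitch, yaw] about the fixed x, y, z axes, in that order (R = Rz(yaw) Ry(pitch) Rx(roll)).
In Python, from cell import robot, imaging gives the robot as it stands. The module is installed in compiled form; this text tells all that it offers.
- The arm moves only by the tool send_rows, never from a script. Its argument "plan" is a list of rows, each a list of 3 entries, a list of its own where there are three numbers: the shift along the world's x, y, z in m, then the turn, a rotation vector about the world's x, y, z in rad, then the closure in counts, from 0 (fully open) to 255 (shut). A call has 1 to 20 rows; each row shifts and turns the commanded pose from where the row before left it; what a row does not reach is not made up. A row lasts 1/10 s, in which the tool goes at most 50 mm and 8.59 degrees, less where a joint would pass 70% of its speed; a pose out of reach is approached as far as the arm can. A call is refused whole if a number of a shift passes 0.05 or a number of a turn 0.15, either way. A call with a gripper value outside its range is refused whole. The fingers move at their own pace and stop on an object; "newtons" is the grip in N (left out, the last holds). Time passes only in rows, so rows that do not move let the fingers close. It gives the time, the measured TCP pose, the force and the opening at its end, in the units of the state.
- robot.observe(): the state, without advancing time (a new reading comes with each control period).
- imaging.read_camera(name): name is "side" or "top"; returns a dict with "pixels" (480x640x3 uint8, red, green, blue), "fx", "fy", "cx", "cy" (pixels), "dist_coeffs" ([k1, k2, p1, p2, k3] as OpenCV has them; the pictures are not rectified), "world_from_camera" (4x4, takes a point from camera to world coordinates). Camera axes: x right, y down, z forward; pixel columns grow to the right and rows downward; lengths in m; the calibration is good to about 2 mm. A picture is of the moment at which its call begins. There is no depth.
- robot.hand_in(): hands the job in, once; it reports no verdict.
The state is a dict: "time": time; "qpos": joint angles; "qvel": joint speeds; "joint_efforts": joint torques, N m; "tool_pos": TCP position; "tool_rot": TCP orientation; "contact_force": force on the tool from outside, world axes, zero at the start; "torque": the same for the moment, N m; "opening": finger opening in m.
Only numpy, scipy, OpenCV 4.12 (cv2) and the standard library are available. Lean on these libraries where they do the work, as an engineer would, in place of code of your own. Each camera call takes 0.05 s, during which the arm holds its last target.

### The job

Put the aluminium probe amplifier away in the grey instrument case: lift the lid by its handle until the folding stay locks and holds it up, then set the amplifier down flat, right way up, in the empty right-hand bay. Then pull the stay's joint out of lock by its pin and lower the lid by its handle until it is fully shut. Never strain the stay, do not drop the amplifier into the case, do not let the lid fall or slam, and leave the other things on the table and in the case where they are.

Things in the scene. Friction and masses are not known exactly. Their poses are not given: they have to be found in the camera images.
- case: Grey open-topped instrument case, fixed to the table, 220 (x) x 280 (y) x 85 mm high, walls and floor 6 mm. Origin: centre of its underside; its x axis points away from the robot (towards the lid hinge), y to its left. A 45 mm high partition along x at y = 0 splits it in two bays; the right-hand bay (y from -134 to -2 mm, x from -104 to 104 mm) is empty, the left-hand one holds small things. The folding stay is on the outside of its left (+y) wall.
- lid (a joint): Lid angle in rad: 0 shut, grows as it opens (handle goes up and away from the robot). The stay locks it at about 1.38 rad, but the stay is adjustable and the true angle may lie up to 0.1 either side: it has to be felt. Stiff hinge (about 0.45 N m of friction; lid about 0.6 kg): let go of above about 1.05 rad the lid stays, lower down it may fall. Closing faster than 1.2 rad/s counts as falling.
- lid_hinge (a point): Point on the lid's hinge axis (which runs along the case's y), at mid width, level with the case's rim (85 mm up), 110 mm behind the case's centre.
- handle (a point): Middle of the lid's handle: a 10 mm thick steel bar along the case's y, 90 mm clear between its two arms, standing 42 mm out from the lid's front edge in the lid's plane (262 mm from the hinge axis, 4 mm above the line of the lid's underside when shut). Its x axis points from handle to hinge. The lid is 8 mm thick.
- stay_knee (a joint): Middle joint of the folding stay, rad: about 0 folded (lid shut), 2.87 with its two bars in line, 3.07 at its stop = locked (past the straight line towards the hinge). A light spring pushes it to the stop. Broken open by drawing the pin towards the front and up, square to the bars, with about 2 to 10 N; below about 2.2 it stays broken when let go of, above that it may snap back to lock.
- knee_pin (a point): Middle of the pin on the stay's knee; dark steel, 10 mm thick, along the case's y, sticking 32 mm out to the left of the bars, with a 18 mm disc at its outer end; this point is 15 mm from the bars and 171 mm to the left of the case's centre line. It moves on a circle of 93 mm radius about the foot; locked, it is up and behind the foot (about 60 mm behind and 71 mm above it) with the lid about 50 mm farther back.
- stay_foot (a point): Axis of the stay's lower pivot on the case's left wall, at the same y as knee_pin (the pivot itself is 22 mm nearer the case). The other end of the stay is on the lid's edge, 130 mm from the hinge. Both bars are 92.7 mm between pivots.
- stay_anchor (a joint): Give of the stay's sprung lower pivot, m, along the locked stay's line: positive when the stay is pulled (lid pushed on past the lock), negative when it is pressed (lid pushed down against the lock). 15 N per mm; 1 mm answers to about 5.5 N at the handle. More than 2.5 mm either way is straining it.
- amp: Probe amplifier: plain die-cast aluminium box, 90 (x) x 45 (y) x 34 mm high, 0.25 kg, with two 12 mm long connectors on its +x end and a 6 mm stub on the other. Origin: centre of its underside. It lies on the table to the right of the case.
- adapter: Black adapter, 70 x 42 x 28 mm, loose in the left-hand bay. Leave it alone.
- fuse_box: White fuse box, 50 x 30 x 20 mm, loose in the left-hand bay. Leave it alone.
- multimeter: Handheld meter 170 x 85 x 42 mm lying on the table. Leave it alone.
- screwdriver: Screwdriver lying on the table, about 200 mm. Leave it alone.
- spool: Wire spool standing on the table, 60 mm across, 50 mm high. Leave it alone.
- flux_jar: Small jar, 44 mm across, 60 mm high. Leave it alone.
- tape_pack: Small carton 60 x 40 x 30 mm. Leave it alone.
There are look-alikes about, which are no part of the job. Of the things like the amp, leave any that is green; of the rest the larger one is meant.

How it is judged:
On the way, in this order (a step that is already met when the one before it is completed fails the run):
1. the lid is up and the stay has locked (knee joint above 2.95 rad, lid above 1.1 rad) (value of joint stay_knee above 2.95 rad and value of joint lid above 1.1 rad), for 0.2 s.
2. the amplifier lies flat in the right-hand bay, let go of, while the stay is still locked (x of amp in the frame of case between -0.075 and 0.075 m and y of amp in the frame of case between -0.125 and -0.015 m and z of amp in the frame of case between 0 and 0.015 m and angle between amp's own z axis and vertical below 0.15 rad and contact force between the fingers and amp below 0.2 N and linear speed of amp below 0.05 m/s and value of joint stay_knee above 2.95 rad), for 0.2 s.
3. the stay's joint has been broken (below 2.5 rad) with the lid still up (above 1.0 rad) (value of joint stay_knee below 2.5 rad and value of joint lid above 1 rad), for 0.05 s.
At the end, for the whole second after the job is handed in: The lid is shut (within 0.03 rad) and at rest, and the amplifier lies at rest, flat (within 0.15 rad) and right way up on the floor of the right-hand bay (value of joint lid below 0.03 rad and velocity of joint lid below 0.05 rad/s and linear speed of amp below 0.02 m/s and x of amp in the frame of case between -0.075 and 0.075 m and y of amp in the frame of case between -0.125 and -0.015 m and z of amp in the frame of case between 0 and 0.015 m and angle between amp's own z axis and vertical below 0.15 rad); the robot touches nothing.
It fails at once if the stay is strained (its sprung foot gives by more than 2.5 mm either way) (value of joint stay_anchor above 0.0025 m or value of joint stay_anchor below -0.0025 m).
It fails at once if the lid falls or slams (closing faster than 1.2 rad/s) (velocity of joint lid below -1.2 rad/s).
It fails at once if the amplifier is dropped into the case (faster than 0.8 m/s inside it) (x of amp in the frame of case between -0.11 and 0.11 m and y of amp in the frame of case between -0.14 and 0.14 m and z of amp in the frame of case below 0.08 m and linear speed of amp above 0.8 m/s).
It fails at once if another thing is moved by more than 30 mm (distance of any of multimeter, screwdriver, spool, flux_jar, tape_pack, adapter, fuse_box from where it was at the start of the episode above 0.03 m).
It also fails if it takes over 72 s, if anything falls off the work surface, if the arm or the gripper's body presses on something with over 40 N, if the wrist force passes 120 N, or if a joint passes its speed limit or range.

## Working session

There is one attempt and no reset: what is moved stays moved. The work goes in short steps, Python scripts to look and compute and a tool call to move; the robot and the scene stay as the last step left them, time stands still between calls to the robot, and variables do not carry over. Pictures are saved under pics/ and viewed, and the job is handed in when it is done.

Besides the shell and the picture viewer there is one more tool, called by a JSON object that holds its "name" and its "arguments", one argument or row to a line. send_rows: Moves the arm, as the interface text tells. Its arguments: {"type":"object","properties":{"plan":{"type":"array"},"newtons":{"type":"number"}},"required":["plan"]}

```bash
mkdir -p pics; ls; python3 - <<'E'
from cell import robot, imaging
import cv2
print(robot.observe())
for n in("side","top"):
    r=imaging.read_camera(n); cv2.imwrite(f"pics/{n}0.png",r["pixels"][:,:,::-1])
    print({k:v for k,v in r.items() if k!="pixels"})
E
```

```text
pics
{'time': 0.0, 'qpos': array([-1.36201184e+00,  3.42703843e-01,  1.52502118e+00, -5.94265148e-06,
        1.27543318e+00, -1.46001920e-01]), 'qvel': array([-0.00072342,  0.00048565, -0.00102342,  0.00034992, -0.00045909,
       -0.00079918]), 'joint_efforts': array([ 1.38332409e-03, -4.31236446e+01, -2.44214112e+01,  7.18524749e-02,
        5.59692469e-02, -1.51735298e-04]), 'tool_pos': array([ 0.18230987, -0.49188063,  0.22605333]), 'tool_rot': array([-3.14004293e+00, -2.22139724e-04,  3.54787972e-01]), 'contact_force': array([-0.40394259, -0.12435166, -0.05782253]), 'torque': array([ 0.01730379, -0.04490489,  0.02148169]), 'opening': 0.09178316609808945}
{'fx': 468.9313703880762, 'fy': 468.9313703880762, 'cx': 314.69858434486434, 'cy': 230.57223688268536, 'dist_coeffs': array([-0.01457961,  0.        ,  0.        ,  0.        ,  0.        ]), 'world_from_camera': array([[-0.74977037, -0.37768257,  0.54332336, -0.06873083],
       [-0.66148108,  0.44884058, -0.6008202 ,  0.69588051],
       [-0.01694626, -0.8098753 , -0.58635724,  0.76579417],
       [ 0.        ,  0.        ,  0.        ,  1.        ]])}
{'fx': 459.6965891945808, 'fy': 459.6965891945808, 'cx': 319.01308341289206, 'cy': 242.60003746671936, 'dist_coeffs': array([-0.00439247,  0.        ,  0.        ,  0.        ,  0.        ]), 'world_from_camera': array([[-0.02571422, -0.99785307,  0.06023305,  0.45786063],
       [-0.99961211,  0.02631075,  0.00913146, -0.01224013],
       [-0.01069663, -0.05997488, -0.99814257,  1.07173786],
       [ 0.        ,  0.        ,  0.        ,  1.        ]])}
```

View pics/side0.png

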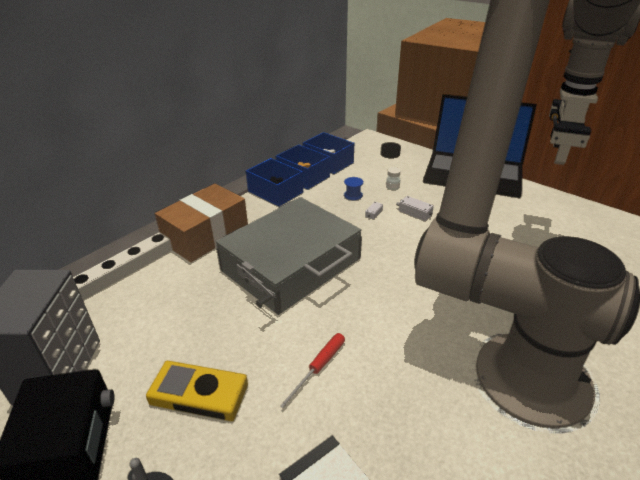

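View pics/top0.png

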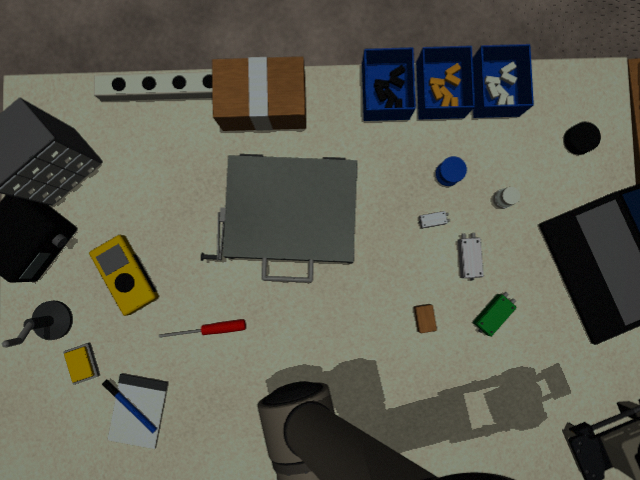

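Candidates for the amplifier in the top view are the large aluminium box (471,257), the small aluminium one (434,219) and the green one (495,313). By the description it is the large one at (471,257), which I'll check in a close crop.

```bash
cat > h.py <<'E'
import numpy as np, cv2
from cell import robot, imaging
def cam(n):
    r=imaging.read_camera(n); r["K"]=np.array([[r["fx"],0,r["cx"]],[0,r["fy"],r["cy"]],[0,0,1]]); return r
def ray(r,uv):
    p=cv2.undistortPoints(np.array([[uv]],float),r["K"],r["dist_coeffs"])[0,0]
    T=r["world_from_camera"]; d=T[:3,:3]@np.array([p[0],p[1],1]); return T[:3,3],d
def onz(r,uv,z):
    o,d=ray(r,uv); return o+d*(z-o[2])/d[2]
def ony(r,uv,P,n):
    o,d=ray(r,uv); return o+d*((np.array(P)-o)@n)/(d@n)
def two(r1,a,r2,b):
    o,d=ray(r1,a);p,e=ray(r2,b)
    s=np.linalg.lstsq(np.c_[d,-e],p-o,rcond=None)[0]; A=o+d*s[0];B=p+e*s[1]
    return (A+B)/2,np.linalg.norm(A-B)
def proj(r,P):
    T=np.linalg.inv(r["world_from_camera"]); return cv2.projectPoints(np.atleast_2d(np.array(P,float)),cv2.Rodrigues(T[:3,:3])[0],T[:3,3],r["K"],r["dist_coeffs"])[0][:,0]
def crop(r,x,y,w,h,s,name):
    cv2.imwrite(f"pics/{name}.png",cv2.resize(r["pixels"][y:y+h,x:x+w,::-1],None,fx=s,fy=s,interpolation=cv2.INTER_CUBIC))
E
python3 - <<'E'
from h import *
t=cam("top");s=cam("side")
crop(t,400,200,130,140,4,"amp"); crop(t,190,140,180,150,4,"case"); crop(s,200,190,170,140,4,"cases")
im=t["pixels"]; hsv=cv2.cvtColor(im,cv2.COLOR_RGB2HSV)
m=((hsv[...,1]<40)&(hsv[...,2]>110)).astype(np.uint8); m[:,:400]=0
n,l,st,c=cv2.connectedComponentsWithStats(m)
for i in range(1,n):
    if st[i,4]>60:
        rc=cv2.minAreaRect(np.argwhere(l==i)[:,::-1].astype(np.float32)); print(st[i],c[i],rc)
        p=onz(t,rc[0],.034); b=cv2.boxPoints(rc); w=[onz(t,x,.034)[:2].round(4) for x in b]; print(p,w)
E
```

```text
[  400    58   240   422 46347] [511.06447019 260.85464   ] ((519.5, 268.5), (421.0, 239.0), 90.0)
[ 0.45037349 -0.45130213  0.034     ] [array([ 0.9435, -0.2012]), array([ 0.9275, -0.7516]), array([-0.0153, -0.6884]), array([-0.0033, -0.1669])]
[502  62  14  20 154] [508.57792208  71.87662338] ((508.5, 71.5), (19.0, 13.0), 90.0)
[ 0.90412976 -0.44977277  0.034     ] [array([ 0.9271, -0.436 ]), array([ 0.9262, -0.4659]), array([ 0.8813, -0.4635]), array([ 0.8821, -0.4337])]
[486  76  28  29 326] [498.64110429  90.27300613] ((498.4800109863281, 90.63998413085938), (37.20000076293945, 15.199999809265137), 53.13010025024414)
[ 0.85967807 -0.42447047  0.034     ] [array([ 0.8851, -0.3861]), array([ 0.9059, -0.4151]), array([ 0.8343, -0.4627]), array([ 0.8138, -0.4338])]
[537 248  13  12  79] [542.81012658 253.55696203] ((542.9400024414062, 253.5800018310547), (11.400001525878906, 9.800000190734863), 36.869895935058594)
[ 0.48247724 -0.50558213  0.034     ] [array([ 0.4818, -0.4887]), array([ 0.4991, -0.5029]), array([ 0.4832, -0.5225]), array([ 0.4659, -0.5083])]
[537 379  14  18 113] [5
[... 461 characters left out ...]
   ] [array([ 0.146 , -0.3262]), array([ 0.191 , -0.3381]), array([ 0.1851, -0.3627]), array([ 0.1402, -0.3508])]
[468 411  26  18 144] [478.93055556 420.25694444] ((480.6179504394531, 418.01123046875), (15.740165710449219, 22.7857666015625), 77.00537872314453)
[ 0.12367015 -0.34907757  0.034     ] [array([ 0.1354, -0.3213]), array([ 0.1453, -0.3706]), array([ 0.112 , -0.3769]), array([ 0.1021, -0.3276])]
[609 469  14  11  65] [615.66153846 473.35384615] ((615.876953125, 473.7846374511719), (14.139958381652832, 8.18629264831543), 60.2551155090332)
[-0.00295129 -0.63874426  0.034     ] [array([ 0.0062, -0.6239]), array([ 0.0145, -0.6399]), array([-0.0121, -0.6536]), array([-0.0203, -0.6376])]
```

View pics/amp.png

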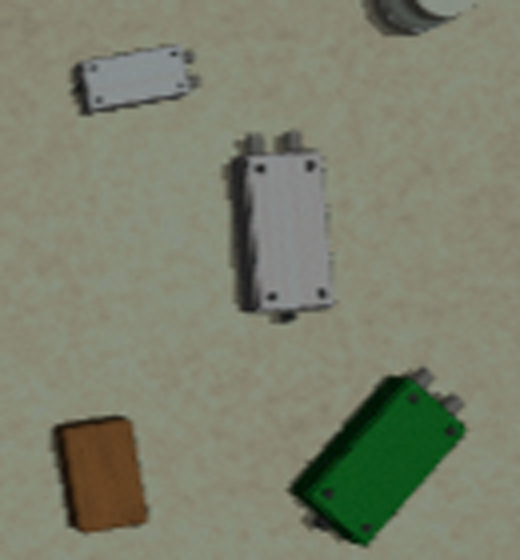

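View pics/case.png

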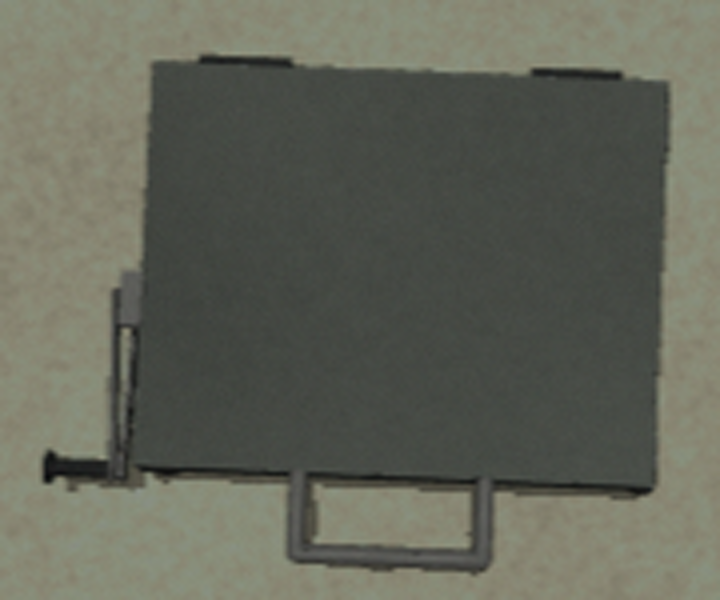

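View pics/cases.png

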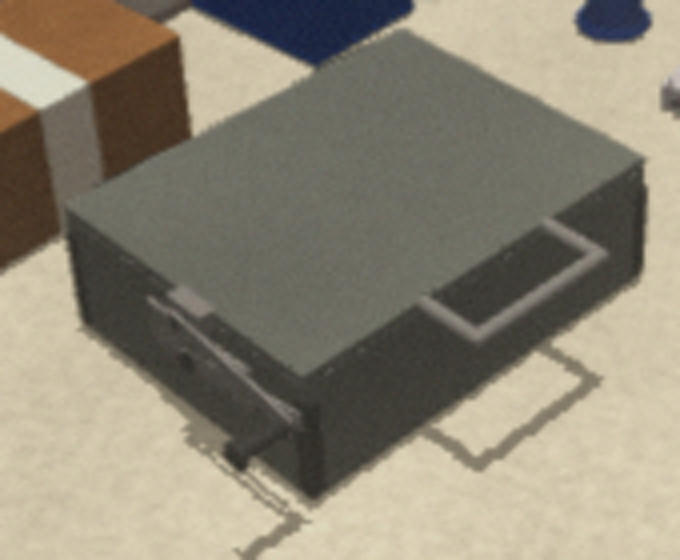

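```bash
python3 - <<'E'
from h import *
t=cam("top");s=cam("side")
C=[onz(t,(190+a/4,140+b/4),.093) for a,b in [(152,62),(668,82),(655,488),(137,467)]]
for c in C: print(c.round(4))
print([np.linalg.norm(C[i]-C[(i+1)%4]).round(4) for i in range(4)])
H=np.mean(C,0)
d=(C[0]+C[1]-C[2]-C[3])[:2]; e=(C[0]-C[1]+C[3]-C[2])[:2]
y1=np.arctan2(d[1],d[0]); y2=np.arctan2(-e[0],e[1]); print("lid ctr",H,"yaw",y1,y2)
S=[onz(s,(200+a/4,190+b/4),.093) for a,b in [(403,30),(645,160),(305,377),(66,207)]]
print("side corners",[x.round(4) for x in S])
# handle
hp=[onz(t,(190+a/4,140+b/4),.094) for a,b in [(292,555),(489,560)]]; print("handle top",hp,np.mean(hp,0))
hs=[onz(s,(200+a/4,190+b/4),.094) for a,b in [(476,334),(603,253)]]; print("handle side",hs,np.mean(hs,0))
print("pin tip two", two(t,(190+47/4,140+467/4),s,(200+238/4,190+455/4)))
A=[onz(t,(400+a/4,200+b/4),.034) for a,b in [(247,157),(324,153),(331,303),(252,310)]]
print([a.round(4) for a in A],[np.linalg.norm(A[i]-A[(i+1)%4]).round(4) for i in range(4)],np.mean(A,0))
d=A[0]+A[1]-A[2]-A[3]; print("amp yaw",np.arctan2(d[1],d[0]))
print("amp in side", proj(s,np.mean(A,0)))
crop(s,330,150,130,90,5,"amps")
E
```

```text
[0.7108 0.1887 0.093 ]
[ 0.6919 -0.0897  0.093 ]
[ 0.4737 -0.0761  0.093 ]
[0.492  0.1997 0.093 ]
[np.float64(0.279), np.float64(0.2187), np.float64(0.2763), np.float64(0.2191)]
lid ctr [0.59209691 0.05565542 0.093     ] yaw -0.05630006778223297 -0.0670455671624546
side corners [array([ 0.6849, -0.0839,  0.093 ]), array([ 0.4692, -0.0686,  0.093 ]), array([0.4888, 0.2043, 0.093 ]), array([0.7038, 0.1914, 0.093 ])]
handle top [array([0.44310938, 0.11760933, 0.094     ]), array([0.4378018 , 0.01308787, 0.094     ])] [0.44045559 0.0653486  0.094     ]
handle side [array([0.4415927 , 0.12055098, 0.094     ]), array([0.43220377, 0.02071977, 0.094     ])] [0.43689823 0.07063538 0.094     ]
pin tip two (array([0.49314311, 0.25313523, 0.06979172]), np.float64(0.0025417110435269493))
[array([ 0.5196, -0.3249,  0.034 ]), array([ 0.5207, -0.3683,  0.034 ]), array([ 0.4363, -0.3683,  0.034 ]), array([ 0.4335, -0.3239,  0.034 ])] [np.float64(0.0434), np.float64(0.0844), np.float64(0.0445), np.float64(0.0861)] [ 0.47750449 -0.34631878  0.034     ]
amp yaw -0.0060208036774367
amp in side [[415.98359588 202.35307114]]
```

View pics/amps.png

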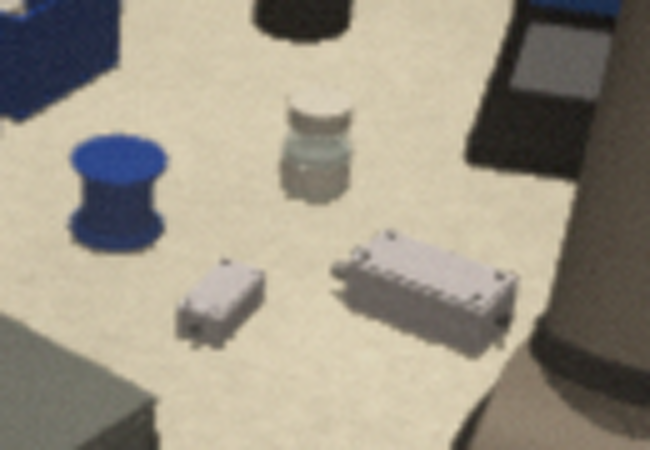

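The crop confirms the choice: the large aluminium box measures about 86x44 mm on top with its connectors facing away, while the other box is small. For the case, the two views give its centre near (0.589,0.058) with yaw -0.062, and the handle near (0.438,0.068,0.089). The lid and handle sizes fit the description. Moving above the handle now.

{"name": "send_rows", "arguments": {
  "plan": [
    [[0.0128, 0.028, -0.003], [0, 0, 0.058], 177],
    [[0.0128, 0.028, -0.003], [0, 0, 0.058], 177],
    [[0.0128, 0.028, -0.003], [0, 0, 0.058], 177],
    [[0.0128, 0.028, -0.003], [0, 0, 0.058], 177],
    [[0.0128, 0.028, -0.003], [0, 0, 0.058], 177],
    [[0.0128, 0.028, -0.003], [0, 0, 0.058], 177],
    [[0.0128, 0.028, -0.003], [0, 0, 0.058], 177],
    [[0.0128, 0.028, -0.003], [0, 0, 0.058], 177],
    [[0.0128, 0.028, -0.003], [0, 0, 0.058], 177],
    [[0.0128, 0.028, -0.003], [0, 0, 0.058], 177],
    [[0.0128, 0.028, -0.003], [0, 0, 0.058], 177],
    [[0.0128, 0.028, -0.003], [0, 0, 0.058], 177],
    [[0.0128, 0.028, -0.003], [0, 0, 0.058], 177],
    [[0.0128, 0.028, -0.003], [0, 0, 0.058], 177],
    [[0.0128, 0.028, -0.003], [0, 0, 0.058], 177],
    [[0.0128, 0.028, -0.003], [0, 0, 0.058], 177],
    [[0.0128, 0.028, -0.003], [0, 0, 0.058], 177],
    [[0.0128, 0.028, -0.003], [0, 0, 0.058], 177],
    [[0.0128, 0.028, -0.003], [0, 0, 0.058], 177],
    [[0.0128, 0.028, -0.003], [0, 0, 0.058], 177]
  ],
  "newtons": 25
}}

```text
time: 2.3
tool_pos: [0.4388, 0.069, 0.1667]
tool_rot: [3.141, 0.0, 1.517]
contact_force: [-0.3, -0.7, -0.6]
opening: 0.0279
```

```bash
python3 - <<'E'
from h import *
t=cam("top");s=cam("side")
a=t["pixels"][150:330,190:400]; b=s["pixels"][120:340,200:420]
f=lambda i:cv2.resize(i[:,:,::-1],(390,390*i.shape[0]//i.shape[1]))
A,B=f(a),f(b); o=np.zeros((400,790,3),np.uint8); o[:A.shape[0],:390]=A; o[:B.shape[0],400:]=B; cv2.imwrite("pics/h1.png",o)
E
```

```text
(no output)
```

View pics/h1.png

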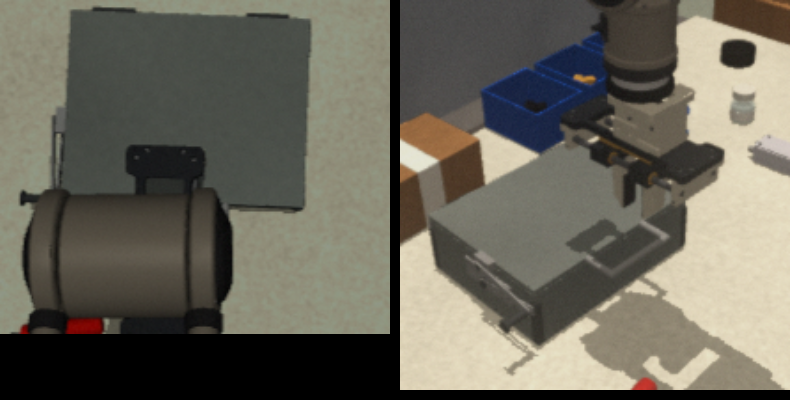

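The fingers sit above the bar, and the bar shows between them (panel pixels about 640,240). Descend and grip.

{"name": "send_rows", "arguments": {
  "plan": [
    [[0, 0, -0.016], [0, 0, -0.004], 177],
    [[0, 0, -0.016], [0, 0, 0], 177],
    [[0, 0, -0.016], [0, 0, 0], 177],
    [[0, 0, -0.016], [0, 0, 0], 177],
    [[0, 0, -0.016], [0, 0, 0], 177],
    [[0, 0, -0.016], [0, 0, 0], 177],
    [[0, 0, 0], [0, 0, 0], 177]
  ]
}}

```text
time: 3.1
tool_pos: [0.4369, 0.0671, 0.0693]
tool_rot: [-3.138, 0.0, 1.51]
contact_force: [-0.3, -0.7, 0.2]
opening: 0.0281
```

{"name": "send_rows", "arguments": {
  "plan": [
    [[0, 0, 0], [0, 0, 0], 255],
    [[0, 0, 0], [0, 0, 0], 255],
    [[0, 0, 0], [0, 0, 0], 255],
    [[0, 0, 0], [0, 0, 0], 255]
  ],
  "newtons": 15
}}

```text
time: 3.5
tool_pos: [0.4427, 0.0672, 0.0724]
tool_rot: [3.132, -0.0, 1.51]
contact_force: [9.2, -1.6, -4.6]
opening: 0.0089
```

```bash
cat > arc.py <<'E'
import numpy as np,sys,json
def arc(th,yaw=-0.062,r=.262,h=.004):
    th=np.array(th); u=r*(1-np.cos(th))+h*np.sin(th); v=r*np.sin(th)+h*(np.cos(th)-1)
    P=np.c_[u*np.cos(yaw),u*np.sin(yaw),v]; return P,np.diff(P,axis=0)
if __name__=="__main__":
    a,b,n=map(float,sys.argv[1:4]); P,D=arc(np.linspace(a,b,int(n)+1)); print("offset end",P[-1].round(4)); print([x for x in D.round(4).tolist()])
E
python3 arc.py 0 1.2 15
```

```text
offset end [ 0.1705 -0.0106  0.2416]
[[0.0012, -0.0001, 0.0209], [0.0028, -0.0002, 0.0208], [0.0045, -0.0003, 0.0205], [0.0061, -0.0004, 0.02], [0.0077, -0.0005, 0.0195], [0.0092, -0.0006, 0.0188], [0.0107, -0.0007, 0.018], [0.0121, -0.0007, 0.0171], [0.0134, -0.0008, 0.0161], [0.0146, -0.0009, 0.015], [0.0158, -0.001, 0.0137], [0.0168, -0.001, 0.0124], [0.0178, -0.0011, 0.0111], [0.0186, -0.0012, 0.0096], [0.0193, -0.0012, 0.0081]]
```

First the relieving shift of +6 mm in x, then the first part of the lift.

{"name": "send_rows", "arguments": {
  "plan": [
    [[0.006, 0, 0], [0, 0, 0], 255],
    [[0.001, 0, 0.012], [0, 0, 0], 255],
    [[0.002, 0, 0.021], [0, 0, 0], 255],
    [[0.004, 0, 0.021], [0, 0, 0], 255],
    [[0.005, 0, 0.02], [0, 0, 0], 255],
    [[0.007, -0.001, 0.0195], [0, 0, 0], 255]
  ],
  "newtons": 20
}}

```text
time: 4.1
tool_pos: [0.4604, 0.066, 0.1644]
tool_rot: [-3.135, 0.002, 1.511]
contact_force: [-4.3, -2.2, -4.5]
opening: 0.0092
```

```bash
python3 arc.py 0.37 1.17 10
```

```text
offset end [ 0.1631 -0.0101  0.2388]
[[0.0086, -0.0005, 0.0191], [0.0101, -0.0006, 0.0183], [0.0116, -0.0007, 0.0175], [0.0129, -0.0008, 0.0165], [0.0142, -0.0009, 0.0154], [0.0154, -0.001, 0.0142], [0.0165, -0.001, 0.0129], [0.0174, -0.0011, 0.0116], [0.0183, -0.0011, 0.0101], [0.0191, -0.0012, 0.0087]]
```

{"name": "send_rows", "arguments": {
  "plan": [
    [[0.0086, -0.0005, 0.0191], [0, 0, 0], 255],
    [[0.0101, -0.0006, 0.0183], [0, 0, 0], 255],
    [[0.0116, -0.0007, 0.0175], [0, 0, 0], 255],
    [[0.0129, -0.0008, 0.0165], [0, 0, 0], 255],
    [[0.0142, -0.0009, 0.0154], [0, 0, 0], 255],
    [[0.0154, -0.001, 0.0142], [0, 0, 0], 255],
    [[0.0165, -0.001, 0.0129], [0, 0, 0], 255],
    [[0.0174, -0.0011, 0.0116], [0, 0, 0], 255],
    [[0.0183, -0.0011, 0.0101], [0, 0, 0], 255],
    [[0.0191, -0.0012, 0.0087], [0, 0, 0], 255],
    [[0, 0, 0], [0, 0, 0], 255]
  ]
}}

```text
time: 5.2
tool_pos: [0.6088, 0.0562, 0.3132]
tool_rot: [3.136, 0.002, 1.509]
contact_force: [-5.7, -4.2, 17.0]
opening: 0.0095
```

{"name": "send_rows", "arguments": {
  "plan": [
    [[0, 0.001, 0.006], [0, 0, 0], 255],
    [[0.005, 0, 0.002], [0, 0, 0], 255],
    [[0.005, 0, 0.002], [0, 0, 0], 255],
    [[0, 0, 0], [0, 0, 0], 255]
  ]
}}

```text
time: 5.6
tool_pos: [0.6175, 0.0558, 0.3169]
tool_rot: [-3.138, 0.005, 1.508]
contact_force: [2.6, -10.3, -9.0]
opening: 0.0093
```

{"name": "send_rows", "arguments": {
  "plan": [
    [[0, -0.003, -0.003], [0, 0, 0], 255],
    [[0.005, 0, 0.0015], [0, 0, 0], 255],
    [[0, 0, 0], [0, 0, 0], 255]
  ]
}}

```text
time: 5.9
tool_pos: [0.6224, 0.0554, 0.3183]
tool_rot: [3.141, 0.001, 1.51]
contact_force: [-3.5, -3.1, 4.9]
opening: 0.0092
```

{"name": "send_rows", "arguments": {
  "plan": [
    [[0.005, -0.001, 0.002], [0, 0, 0], 255],
    [[0, 0, 0], [0, 0, 0], 255]
  ]
}}

```text
time: 6.1
tool_pos: [0.6279, 0.0549, 0.3199]
tool_rot: [3.14, -0.0, 1.511]
contact_force: [-1.6, -0.4, 6.0]
opening: 0.0098
```

{"name": "send_rows", "arguments": {
  "plan": [
    [[0.005, 0, 0.0015], [0, 0, 0], 255],
    [[0, 0, 0], [0, 0, 0], 255]
  ]
}}

```text
time: 6.3
tool_pos: [0.6333, 0.0546, 0.3214]
tool_rot: [3.14, 0.0, 1.511]
contact_force: [-2.1, -1.4, 6.5]
opening: 0.0091
```

{"name": "send_rows", "arguments": {
  "plan": [
    [[0.005, 0, 0.0025], [0, 0, 0], 255],
    [[0, 0, 0], [0, 0, 0], 255]
  ]
}}

```text
time: 6.5
tool_pos: [0.6385, 0.0543, 0.3228]
tool_rot: [3.141, 0.001, 1.51]
contact_force: [0.7, -4.1, 1.4]
opening: 0.009
```

{"name": "send_rows", "arguments": {
  "plan": [
    [[0.004, 0, 0.0015], [0, 0, 0], 255],
    [[0, 0, 0], [0, 0, 0], 255]
  ]
}}

```text
time: 6.7
tool_pos: [0.6423, 0.0541, 0.3238]
tool_rot: [3.141, 0.001, 1.51]
contact_force: [2.2, -5.6, -2.3]
opening: 0.0091
```

```bash
python3 - <<'E'
from h import *
s=cam("side"); crop(s,170,130,220,190,3.5,"st1")
E
```

```text
(no output)
```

View pics/st1.png

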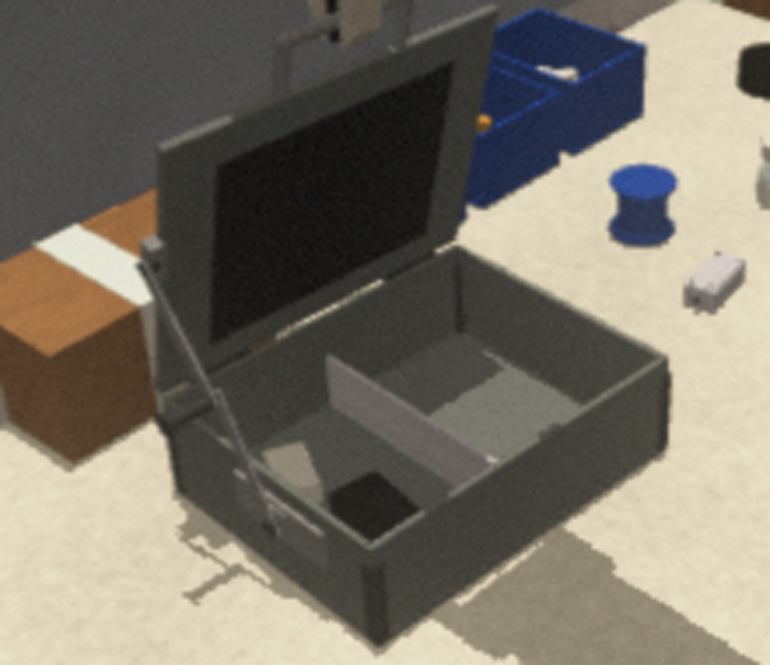

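The stay is nearly straight. Its knee is near crop pixel (222,395), and the dark pin runs left from it to about (165,415). The lid is not locked yet, so I'll go on in small steps.

{"name": "send_rows", "arguments": {
  "plan": [
    [[0.004, -0.001, 0.0005], [0, 0, 0], 255],
    [[0, 0, 0], [0, 0, 0], 255]
  ]
}}

```text
time: 6.95
tool_pos: [0.6455, 0.0538, 0.3246]
tool_rot: [-3.14, -0.0, 1.511]
contact_force: [-2.6, -2.1, -1.0]
opening: 0.0094
```

{"name": "send_rows", "arguments": {
  "plan": [
    [[0.003, -0.001, 0.0], [0, 0, 0], 255],
    [[0, 0, 0], [0, 0, 0], 255]
  ]
}}

```text
time: 7.15
tool_pos: [0.6478, 0.0537, 0.3252]
tool_rot: [-3.14, -0.001, 1.512]
contact_force: [-5.2, -0.7, 0.5]
opening: 0.0093
```

{"name": "send_rows", "arguments": {
  "plan": [
    [[0.002, 0, 0.0005], [0, 0, 0], 255],
    [[0, 0, 0], [0, 0, 0], 255]
  ]
}}

```text
time: 7.35
tool_pos: [0.6492, 0.0536, 0.3255]
tool_rot: [-3.138, -0.001, 1.512]
contact_force: [-7.1, -0.7, 0.8]
opening: 0.0092
```

```bash
python3 - <<'E'
from h import *
s=cam("side"); t=cam("top"); print(robot.observe()["contact_force"],robot.observe()["tool_pos"]); crop(s,190,180,80,110,7,"st2"); crop(t,170,90,200,150,4,"st2t")
E
```

```text
[-6.32230914 -1.53421367 -0.20164685] [0.64920048 0.05361188 0.32548541]
```

View pics/st2.png

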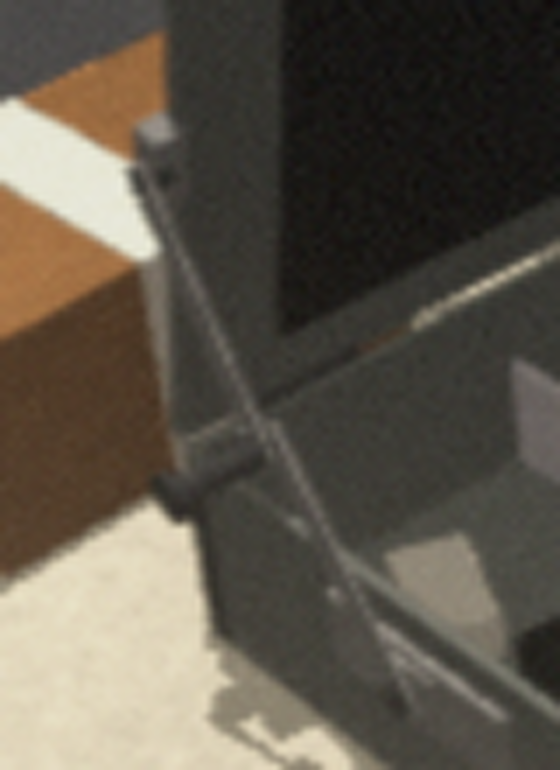

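View pics/st2t.png

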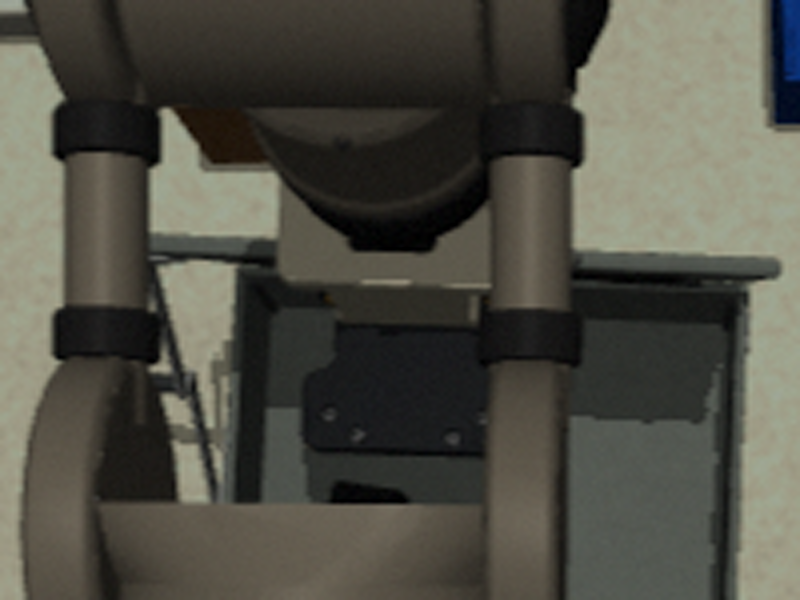

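```bash
cat > casef.py <<'E'
from h import *
C=np.array([.594,.057,0]); yaw=-.062
X=np.array([np.cos(yaw),np.sin(yaw),0]); Y=np.array([-np.sin(yaw),np.cos(yaw),0]); Z=np.array([0,0,1.])
def tw(x,y,z): return C+x*X+y*Y+z*Z
def tc(P): d=np.array(P)-C; return np.array([d@X,d@Y,d[2]])
def oncy(r,uv,y): return tc(ony(r,uv,tw(0,y,0),Y))
E
python3 - <<'E'
from casef import *
from scipy.optimize import brentq
s=cam("side")
f=lambda a,b:(190+a/7,180+b/7)
print("disc",oncy(s,f(175,500),.188)); print("knee root",oncy(s,f(268,458),.158)); print("pinmid",oncy(s,f(222,478),.172))
print("foot",oncy(s,f(402,705),.152)); print("anch",oncy(s,f(143,182),.156)); print("low-bar top",oncy(s,f(278,428),.152))
# wall check
print("front-left top wall corner? ")
th=1.343; A=np.array([.110-.130*np.cos(th),.085+.130*np.sin(th)]);print("A model",A)
E
```

```text
disc [0.03217157 0.188      0.12854405]
knee root [0.02301362 0.158      0.13333504]
pinmid [0.02903198 0.172      0.12995892]
foot [-0.024628    0.152       0.05454664]
anch [0.07393525 0.156      0.21367895]
low-bar top [0.02417019 0.152      0.14135732]
front-left top wall corner? 
A model [0.08064193 0.21164163]
```

{"name": "send_rows", "arguments": {
  "plan": [
    [[-0.003, 0, -0.0005], [0, 0, 0], 255],
    [[0, 0, 0], [0, 0, 0], 255]
  ]
}}

```text
time: 7.7
tool_pos: [0.6467, 0.0537, 0.3249]
tool_rot: [-3.14, -0.001, 1.512]
contact_force: [-5.4, 1.2, -0.2]
opening: 0.0091
```

{"name": "send_rows", "arguments": {
  "plan": [
    [[-0.004, 0, -0.001], [0, 0, 0], 255],
    [[0, 0, 0], [0, 0, 0], 255]
  ]
}}

```text
time: 7.9
tool_pos: [0.6435, 0.0539, 0.3242]
tool_rot: [3.141, -0.002, 1.512]
contact_force: [-0.9, 5.0, -0.5]
opening: 0.0091
```

{"name": "send_rows", "arguments": {
  "plan": [
    [[-0.003, 0, -0.0005], [0, 0, 0], 255],
    [[0, 0, 0], [0, 0, 0], 255]
  ]
}}

```text
time: 8.1
tool_pos: [0.6414, 0.054, 0.3237]
tool_rot: [3.139, -0.002, 1.512]
contact_force: [4.0, 6.0, -0.7]
opening: 0.009
```

The force runs linearly through zero in both directions at about 2 N/mm, which matches the sprung foot, so the stay is locked. Relax to the neutral point, release and rise.

{"name": "send_rows", "arguments": {
  "plan": [
    [[0.003, -0.003, 0.0005], [0, 0, 0], 255],
    [[0, 0, 0], [0, 0, 0], 165],
    [[0, 0, 0], [0, 0, 0], 165],
    [[0, 0, 0], [0, 0, 0], 165],
    [[0, 0, 0.02], [0, 0, 0], 165],
    [[0, 0, 0.03], [0, 0, 0], 165],
    [[0, 0, 0.03], [0, 0, 0], 165]
  ]
}}

```text
time: 8.8
tool_pos: [0.6434, 0.0492, 0.4049]
tool_rot: [-3.142, 0.001, 1.51]
contact_force: [0.7, 0.2, 1.0]
opening: 0.0326
```

```bash
python3 - <<'E'
from h import *
s=cam("side"); o=robot.observe();print(o["tool_pos"],o["contact_force"],o["qpos"]); crop(s,190,180,80,110,7,"st3")
E
```

```text
[0.64399919 0.0491479  0.41085891] [-0.69707176 -0.21979773  3.23186416] [-4.21372125e-02  5.46897215e-01  7.08189987e-01 -5.52124370e-04
  1.87758751e+00  1.85516058e-02]
```

View pics/st3.png

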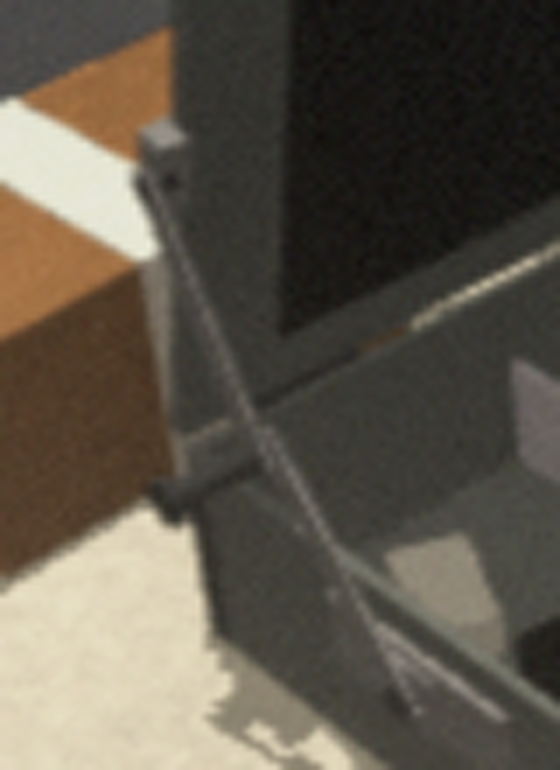

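The stay is now visibly kinked past straight at the knee (crop 262,445), towards the hinge, so it is locked and holds with the lid let go. Next I'll refine the amplifier position.

```bash
python3 - <<'E'
from h import *
s=cam("side");t=cam("top")
crop(s,390,185,60,50,12,"amps2"); crop(t,445,225,60,70,8,"ampt2")
E
```

```text
(no output)
```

View pics/amps2.png

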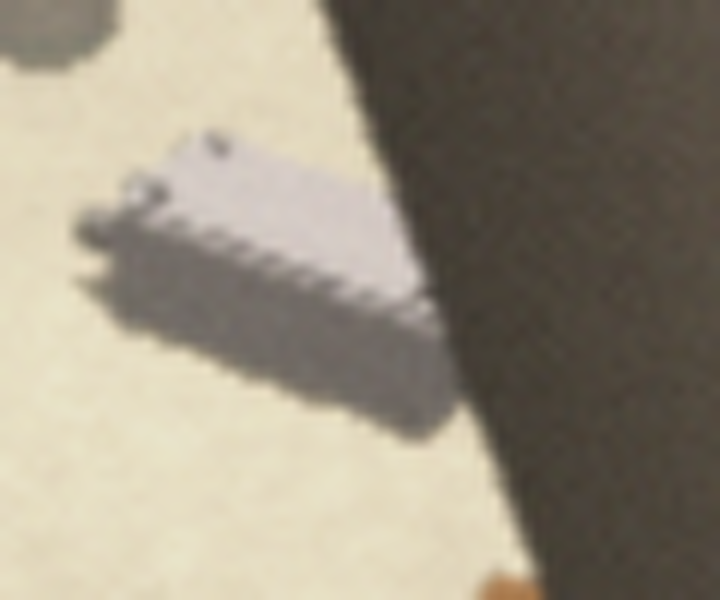

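View pics/ampt2.png

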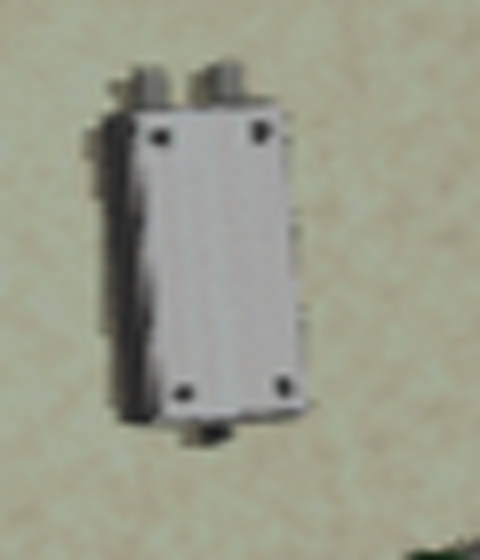

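```bash
python3 - <<'E'
from h import *
t=cam("top")
Q=[onz(t,(445+a/8,225+b/8),.034) for a,b in [(161,137),(262,131),(284,387),(183,393)]]
print(np.mean(Q,0)); d=Q[0]+Q[1]-Q[2]-Q[3]; e=Q[0]-Q[1]+Q[3]-Q[2]; print(np.arctan2(d[1],d[0]),np.arctan2(-e[0],e[1]),[np.linalg.norm(Q[i]-Q[(i+1)%4]) for i in range(4)]); print(robot.observe()["time"])
E
```

```text
[ 0.47729438 -0.34785106  0.034     ]
0.040009844338803315 0.03330138673584644 [np.float64(0.028480197345847127), np.float64(0.0721494859508557), np.float64(0.028361278387688284), np.float64(0.07215857712400599)]
9.0
```

{"name": "send_rows", "arguments": {
  "plan": [
    [[-0.0082, -0.0199, 0], [0, 0, -0.0737], 165],
    [[-0.0082, -0.0199, 0], [0, 0, -0.0737], 165],
    [[-0.0082, -0.0199, 0], [0, 0, -0.0737], 100],
    [[-0.0082, -0.0199, 0], [0, 0, -0.0737], 47],
    [[-0.0082, -0.0199, 0], [0, 0, -0.0737], 47],
    [[-0.0082, -0.0199, 0], [0, 0, -0.0737], 47],
    [[-0.0082, -0.0199, -0.02], [0, 0, -0.0737], 47],
    [[-0.0082, -0.0199, -0.02], [0, 0, -0.0737], 47],
    [[-0.0082, -0.0199, -0.02], [0, 0, -0.0737], 47],
    [[-0.0082, -0.0199, -0.02], [0, 0, -0.0737], 47],
    [[-0.0082, -0.0199, -0.02], [0, 0, -0.0737], 47],
    [[-0.0082, -0.0199, -0.02], [0, 0, -0.0737], 47],
    [[-0.0082, -0.0199, -0.02], [0, 0, -0.0737], 47],
    [[-0.0082, -0.0199, -0.02], [0, 0, -0.0737], 47],
    [[-0.0082, -0.0199, -0.02], [0, 0, -0.0737], 47],
    [[-0.0082, -0.0199, -0.02], [0, 0, -0.0737], 47],
    [[-0.0082, -0.0199, -0.02], [0, 0, -0.0737], 47],
    [[-0.0082, -0.0199, -0.02], [0, 0, -0.0737], 47],
    [[-0.0082, -0.0199, -0.02], [0, 0, -0.0737], 47],
    [[-0.0082, -0.0199, -0.02], [0, 0, -0.0737], 47]
  ]
}}

```text
time: 11.0
tool_pos: [0.478, -0.3483, 0.1217]
tool_rot: [-3.14, 0.002, 0.034]
contact_force: [0.6, -0.3, -0.7]
opening: 0.0746
```

{"name": "send_rows", "arguments": {
  "plan": [
    [[0, 0, 0], [0, 0, 0], 47],
    [[0, 0, 0], [0, 0, 0], 47]
  ]
}}

```text
time: 11.2
tool_pos: [0.4786, -0.3477, 0.1229]
tool_rot: [-3.14, 0.002, 0.037]
contact_force: [1.1, 0.8, -0.0]
opening: 0.0749
```

{"name": "send_rows", "arguments": {
  "plan": [
    [[0, 0, -0.0178], [0, 0, 0], 47],
    [[0, 0, -0.0178], [0, 0, 0], 47],
    [[0, 0, -0.0178], [0, 0, 0], 47],
    [[0, 0, -0.0178], [0, 0, 0], 47],
    [[0, 0, -0.0178], [0, 0, 0], 47],
    [[0, 0, -0.0178], [0, 0, 0], 47],
    [[0, 0, 0], [0, 0, 0], 255],
    [[0, 0, 0], [0, 0, 0], 255],
    [[0, 0, 0], [0, 0, 0], 255],
    [[0, 0, 0], [0, 0, 0], 255],
    [[0, 0, 0], [0, 0, 0], 255]
  ],
  "newtons": 25
}}

```text
time: 12.3
tool_pos: [0.4801, -0.3485, 0.0184]
tool_rot: [3.14, -0.001, 0.037]
contact_force: [-0.3, 1.6, 4.4]
opening: 0.0452
```

{"name": "send_rows", "arguments": {
  "plan": [
    [[0, 0, 0.01], [0, 0, 0], 255],
    [[0, 0, 0.02], [0, 0, 0], 255],
    [[0, 0, 0.03], [0, 0, 0], 255],
    [[0, 0, 0.04], [0, 0, 0], 255],
    [[0.002, 0.01, 0.04], [0, 0, 0], 255],
    [[0.005, 0.023, 0.01], [0, 0, -0.007], 255],
    [[0.005, 0.023, 0], [0, 0, -0.007], 255],
    [[0.005, 0.023, 0], [0, 0, -0.007], 255],
    [[0.005, 0.023, 0], [0, 0, -0.007], 255],
    [[0.005, 0.023, 0], [0, 0, -0.007], 255],
    [[0.005, 0.023, 0], [0, 0, -0.007], 255],
    [[0.005, 0.023, 0], [0, 0, -0.007], 255],
    [[0.005, 0.023, 0], [0, 0, -0.007], 255],
    [[0.005, 0.023, 0], [0, 0, -0.007], 255],
    [[0.005, 0.023, 0], [0, 0, -0.007], 255],
    [[0.005, 0.023, 0], [0, 0, -0.007], 255],
    [[0.005, 0.023, 0], [0, 0, -0.007], 255],
    [[0.005, 0.023, 0], [0, 0, -0.007], 255],
    [[0.005, 0.023, 0], [0, 0, -0.007], 255],
    [[0.005, 0.0135, 0], [0, 0, -0.001], 255]
  ]
}}

```text
time: 14.3
tool_pos: [0.5563, -0.0012, 0.1675]
tool_rot: [-3.141, 0.001, -0.061]
contact_force: [-0.1, -0.7, -2.9]
opening: 0.0447
```

{"name": "send_rows", "arguments": {
  "plan": [
    [[0, 0, 0], [0, 0, 0], 255],
    [[0, 0, 0], [0, 0, 0], 255]
  ]
}}

```text
time: 14.5
tool_pos: [0.5564, -0.003, 0.1673]
tool_rot: [3.141, 0.0, -0.062]
contact_force: [-0.1, 0.2, -3.2]
opening: 0.0447
```

```bash
python3 - <<'E'
from h import *
t=cam("top");s=cam("side")
a=t["pixels"][100:300,190:400]; b=s["pixels"][110:330,170:390]
f=lambda i:cv2.resize(i[:,:,::-1],(390,390*i.shape[0]//i.shape[1]))
A,B=f(a),f(b); o=np.zeros((400,790,3),np.uint8); o[:A.shape[0],:390]=A; o[:B.shape[0],400:]=B; cv2.imwrite("pics/p1.png",o)
E
```

```text
(no output)
```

View pics/p1.png

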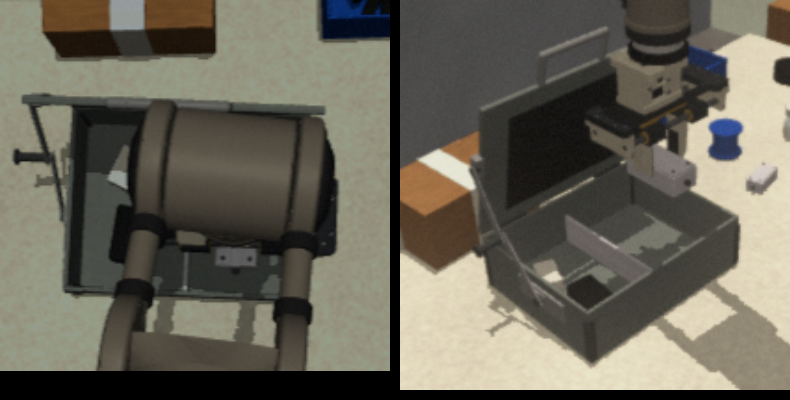

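The amplifier hangs level over the right-hand bay (panel pixels 235,257 and 665,170), clear of the partition and walls. Lower it.

{"name": "send_rows", "arguments": {
  "plan": [
    [[0, 0, -0.01], [0, 0, 0], 255],
    [[0, 0, -0.015], [0, 0, 0], 255],
    [[0, 0, -0.015], [0, 0, 0], 255],
    [[0, 0, -0.015], [0, 0, 0], 255],
    [[0, 0, -0.015], [0, 0, 0], 255],
    [[0, 0, -0.015], [0, 0, 0], 255],
    [[0, 0, -0.015], [0, 0, 0], 255],
    [[0, 0, -0.015], [0, 0, 0], 255],
    [[0, 0, -0.01], [0, 0, 0], 255],
    [[0, 0, -0.008], [0, 0, 0], 255],
    [[0, 0, 0], [0, 0, 0], 255]
  ]
}}

```text
time: 15.7
tool_pos: [0.5558, -0.0029, 0.0331]
tool_rot: [-3.142, 0.002, -0.063]
contact_force: [0.1, 0.9, -3.1]
opening: 0.0448
```

{"name": "send_rows", "arguments": {
  "plan": [
    [[0, 0, -0.004], [0, 0, 0], 255],
    [[0, 0, -0.003], [0, 0, 0], 255],
    [[0, 0, 0], [0, 0, 0], 255]
  ]
}}

```text
time: 16.0
tool_pos: [0.5565, -0.0027, 0.0272]
tool_rot: [3.142, 0.0, -0.062]
contact_force: [0.0, 0.1, -2.4]
opening: 0.0446
```

{"name": "send_rows", "arguments": {
  "plan": [
    [[0, 0, -0.002], [0, 0, 0], 255],
    [[0, 0, -0.001], [0, 0, 0], 255],
    [[0, 0, 0], [0, 0, 0], 255]
  ]
}}

```text
time: 16.3
tool_pos: [0.5566, -0.0027, 0.0244]
tool_rot: [3.141, -0.0, -0.062]
contact_force: [-0.1, 0.4, -1.5]
opening: 0.0447
```

{"name": "send_rows", "arguments": {
  "plan": [
    [[0, 0, -0.001], [0, 0, 0], 255],
    [[0, 0, 0], [0, 0, 0], 255]
  ]
}}

```text
time: 16.5
tool_pos: [0.5566, -0.0027, 0.0244]
tool_rot: [3.141, -0.001, -0.062]
contact_force: [-3.5, -0.3, 7.3]
opening: 0.0449
```

{"name": "send_rows", "arguments": {
  "plan": [
    [[0, 0, 0], [0, 0, 0], 100],
    [[0, 0, 0], [0, 0, 0], 100],
    [[0, 0, 0], [0, 0, 0], 100],
    [[0, 0, 0], [0, 0, 0], 100],
    [[0, 0, 0.02], [0, 0, 0], 100],
    [[0, 0, 0.03], [0, 0, 0], 100],
    [[0, 0, 0.04], [0, 0, 0], 100],
    [[0, 0, 0.05], [0, 0, 0], 100]
  ]
}}

```text
time: 17.3
tool_pos: [0.5553, -0.0026, 0.1632]
tool_rot: [-3.141, 0.004, -0.062]
contact_force: [1.0, -0.2, -1.0]
opening: 0.056
```

```bash
python3 - <<'E'
from h import *
s=cam("side");o=robot.observe();print(o["tool_pos"],o["qpos"]); crop(s,170,150,220,170,3.5,"p2")
E
```

```text
[ 0.56001003 -0.0030944   0.17291878] [-1.42353464e-01  4.45775519e-01  1.51900922e+00 -4.34923575e-05
  1.16465512e+00  1.49049733e+00]
```

View pics/p2.png

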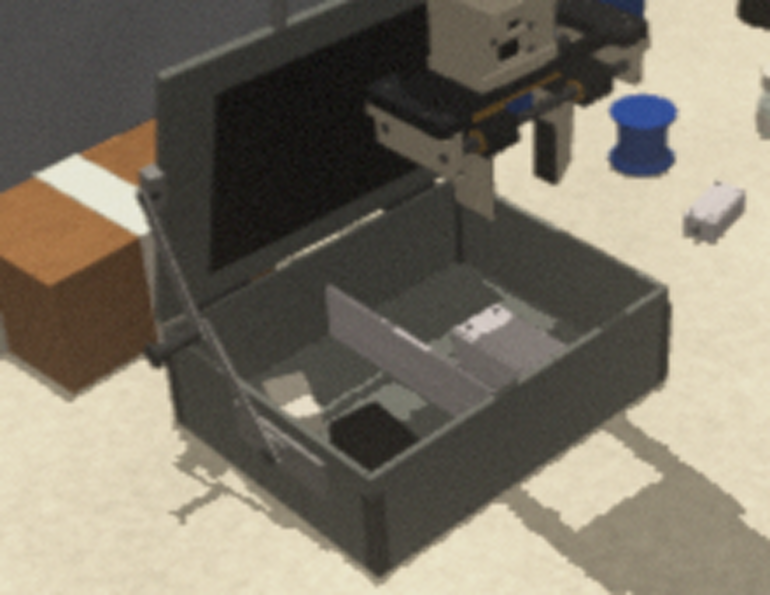

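The amplifier lies flat in the right bay (crop 510,335), and the stay is still kinked and locked. Now locate the pin in both views.

```bash
python3 - <<'E'
from h import *
s=cam("side");t=cam("top"); crop(s,195,185,90,100,7,"k1s"); crop(t,190,140,50,80,7,"k1t")
E
```

```text
(no output)
```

View pics/k1s.png

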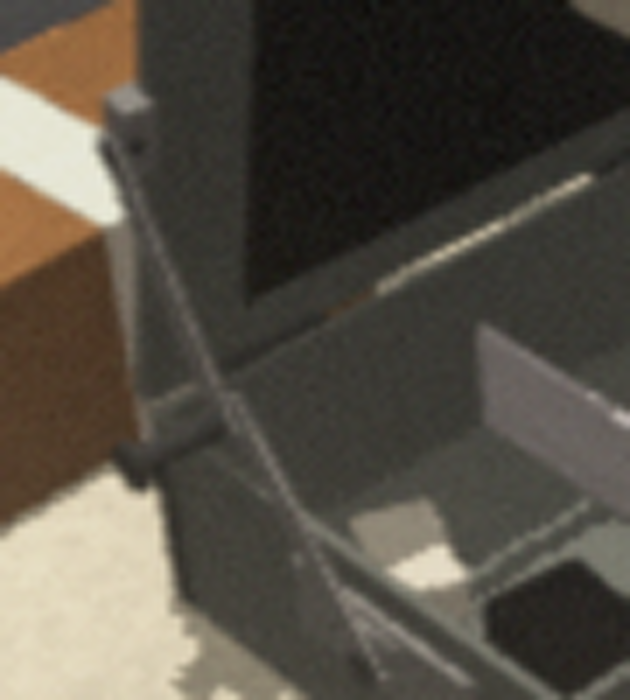

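View pics/k1t.png

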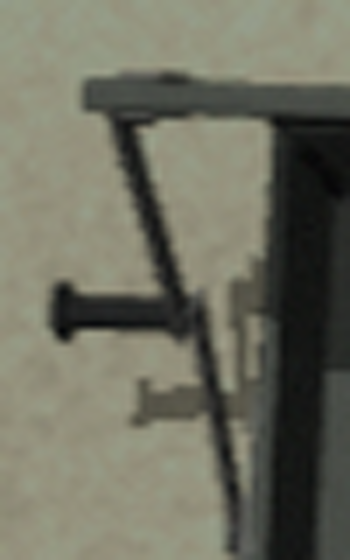

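```bash
python3 - <<'E'
from casef import *
s=cam("side");t=cam("top")
S=lambda a,b:(195+a/7,185+b/7); T=lambda a,b:(190+a/7,140+b/7)
for n,a,b in [("disc",(135,465),(62,311)),("root",(222,425),(178,312)),("foot",(370,675),(234,555)),("anch",(108,145),(118,115))]:
    p,e=two(s,S(*a),t,T(*b)); print(n,p.round(4),e.round(4),"case",tc(p).round(4))
E
```

```text
disc [0.6421 0.2427 0.1266] 0.0019 case [0.0365 0.1883 0.1266]
root [0.6413 0.2088 0.1229] 0.0024 case [0.0378 0.1545 0.1229]
foot [0.5776 0.2096 0.0525] 0.0012 case [-0.0258  0.1513  0.0525]
anch [0.6802 0.2053 0.2116] 0.0017 case [0.0768 0.1533 0.2116]
```

```bash
python3 - <<'E'
import numpy as np
D=[(.342704,1.52502,.519,.22605),(.546897,.70819,.6413,.41086),(.445776,1.519009,.5546,.17292)]
A=[];b=[]
for q2,q3,r,z in D:
    A+= [[1,0,np.sin(q2),np.sin(q2+q3)],[0,1,np.cos(q2),np.cos(q2+q3)]]; b+=[r,z]
x,res,rk,_=np.linalg.lstsq(np.array(A),np.array(b),rcond=None); print(x,res,rk, np.array(A)@x-b)
# stay model
from scipy.optimize import brentq
L=.0927;H=np.array([.11,.085]);F=np.array([-.0245,.055])
Af=lambda th:H+.13*np.array([-np.cos(th),np.sin(th)])
print("d at 1.32",np.linalg.norm(Af(1.32)-F),"lock d",2*L*np.cos(.1), "th0 d",np.linalg.norm(Af(0)-F),2*L*np.cos(1.435))
for k in [3.07,2.97,2.87,2.7,2.5,2.3,2.2,2.1,2.0,1.8]:
    d=2*L*np.cos((2.87-k)/2); th=brentq(lambda t:np.linalg.norm(Af(t)-F)-d,.3,1.6); v=Af(th)-F; a=np.arctan2(v[1],v[0])+(2.87-k)/2
    print(k,round(th,3),"foot ang",round(a,3),"pin",(F+L*np.array([np.cos(a),np.sin(a)])).round(4))
E
```

```text
[-0.08559991 -0.27862056  0.66346788  0.39490553] [0.00021084] 4 [-0.004027    0.00467339 -0.00648264 -0.00017003  0.01050964 -0.00450336]
d at 1.32 0.18646053801445225 lock d 0.184473772242546 th0 d 0.03033562262423503 0.025099331403007474
3.07 1.299 foot ang 0.9 pin [0.0331 0.1276]
2.97 1.307 foot ang 0.947 pin [0.0297 0.1302]
2.87 1.309 foot ang 0.996 pin [0.0259 0.1328]
2.7 1.302 foot ang 1.084 pin [0.0189 0.1369]
2.5 1.276 foot ang 1.196 pin [0.0094 0.1413]
2.3 1.233 foot ang 1.316 pin [-0.0012  0.1447]
2.2 1.205 foot ang 1.379 pin [-0.0069  0.146 ]
2.1 1.173 foot ang 1.444 pin [-0.0128  0.147 ]
2.0 1.137 foot ang 1.511 pin [-0.0189  0.1475]
1.8 1.055 foot ang 1.649 pin [-0.0317  0.1474]
```

{"name": "send_rows", "arguments": {
  "plan": [
    [[-0.01, 0.005, 0.01], [0, 0, 0.02], 155],
    [[-0.01, 0.005, 0.01], [0, 0, 0.05], 155],
    [[-0.01, 0.008, 0.01], [0, 0, 0.084], 155],
    [[-0.01, 0.0128, 0.01], [0, 0, 0.084], 155],
    [[-0.008, 0.0128, 0.01], [0, 0, 0.084], 155],
    [[-0.008, 0.0128, 0.01], [0, 0, 0.084], 155],
    [[0, 0.0128, 0.01], [0, 0, 0.084], 155],
    [[0, 0.0128, 0.01], [0, 0, 0.084], 155],
    [[0, 0.0128, 0.005], [0, 0, 0.084], 155],
    [[0, 0.0128, 0], [0, 0, 0.084], 155],
    [[0, 0.0128, 0], [0, 0, 0.084], 155],
    [[0, 0.0128, 0], [0, 0, 0.084], 155],
    [[0, 0.0128, 0], [0, 0, 0.084], 155],
    [[0, 0.0128, 0], [0, 0, 0.084], 155],
    [[0, 0.0128, 0], [0, 0, 0.084], 155],
    [[0, 0.0128, 0], [0, 0, 0.084], 155],
    [[0, 0.0128, 0], [0, 0, 0.084], 155],
    [[0, 0.0128, 0], [0, 0, 0.084], 155],
    [[0, 0.0128, 0], [0, 0, 0.084], 155],
    [[0, 0.0134, 0], [0, 0, 0.074], 155]
  ]
}}

```text
time: 19.55
tool_pos: [0.4993, 0.2339, 0.2472]
tool_rot: [-3.139, 0.001, 1.514]
contact_force: [-0.2, -0.0, -0.9]
opening: 0.0361
```

{"name": "send_rows", "arguments": {
  "plan": [
    [[0.003, 0, 0], [-0.004, -0.0624, 0], 155],
    [[0.003, 0, 0], [-0.004, -0.0624, 0], 155],
    [[0.003, 0, 0], [-0.004, -0.0624, 0], 155],
    [[0.003, 0, 0], [-0.004, -0.0624, 0], 155],
    [[0.003, 0, 0], [-0.004, -0.0624, 0], 155],
    [[0.003, 0, 0], [-0.004, -0.0624, 0], 155],
    [[0.003, 0, 0], [-0.004, -0.0624, 0], 155],
    [[0.003, 0, 0], [-0.004, -0.0624, 0], 155]
  ]
}}

```text
time: 20.35
tool_pos: [0.5233, 0.2334, 0.2473]
tool_rot: [2.641, 0.003, 1.511]
contact_force: [0.1, 0.3, 0.1]
opening: 0.0362
```

```bash
python3 - <<'E'
from h import *
o=robot.observe();print(o["tool_pos"],o["tool_rot"],o["qpos"])
E
```

```text
[0.52334452 0.23337569 0.24727018] [2.64114273e+00 2.50924884e-03 1.51059217e+00] [ 0.40724587  0.2110144   1.7624275  -0.32867215  0.74221214  0.66213474]
```

{"name": "send_rows", "arguments": {
  "plan": [
    [[0.008, -0.0005, -0.008], [-0.004, -0.06, 0], 155],
    [[0.008, -0.0005, -0.008], [-0.004, -0.06, 0], 155],
    [[0.008, -0.0005, -0.008], [-0.002, -0.03, 0], 155],
    [[0.008, -0.0005, -0.008], [0, 0, 0], 155],
    [[0.008, -0.0005, -0.008], [0, 0, 0], 155]
  ]
}}

```text
time: 20.85
tool_pos: [0.5644, 0.2309, 0.2073]
tool_rot: [2.493, 0.003, 1.51]
contact_force: [0.4, 0.1, -0.5]
opening: 0.0358
```

```bash
python3 - <<'E'
from casef import *
o=robot.observe();print(o["tool_pos"],o["tool_rot"],o["qpos"])
t=cam("top");s=cam("side")
a=t["pixels"][100:300,150:360]; b=s["pixels"][110:330,170:390]
f=lambda i:cv2.resize(i[:,:,::-1],(390,390*i.shape[0]//i.shape[1]))
A,B=f(a),f(b); o=np.zeros((400,790,3),np.uint8); o[:A.shape[0],:390]=A; o[:B.shape[0],400:]=B; cv2.imwrite("pics/k2.png",o)
E
```

```text
[0.56441465 0.23093194 0.20727789] [2.49265391 0.00304329 1.50968064] [ 0.40623356  0.29322997  1.85711305 -0.63591831  0.48033219  0.9603552 ]
```

View pics/k2.png

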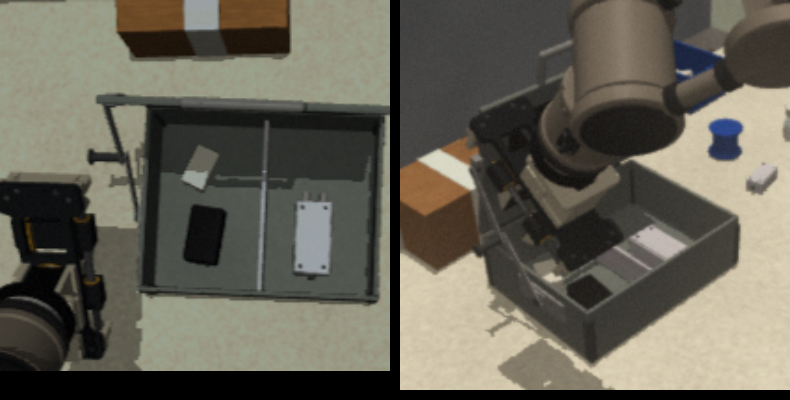

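```bash
cat > fk.py <<'E'
import numpy as np
from scipy.optimize import least_squares
from scipy.spatial.transform import Rotation as R
D=[([-1.362012,.342704,1.525021,0,1.275433,-.146002],[.18231,-.49188,.22605],[-3.14004,-.0002,.35479]),
([-.0421372,.546897,.70819,-.000552,1.8775875,.018552],[.643999,.0491479,.410859],None),
([-.1423535,.4457755,1.519009,-.0000435,1.164655,1.490497],[.56001,-.0030944,.172919],None),
([.40724587,.2110144,1.7624275,-.32867215,.74221214,.66213474],[.52334452,.23337569,.24727018],[2.64114273,.00250924884,1.51059217]),
([.40623356,.29322997,1.85711305,-.63591831,.48033219,.9603552],[.56441465,.23093194,.20727789],[2.49265391,.00304329,1.50968064])]
E=R.from_euler
def fk(q,p):
    a0,h,L1,L2,w,e,lat=p
    R1=E('z',q[0]); R2=R1*E('y',q[1]); R3=R2*E('y',q[2])
    P=R1.apply([a0,lat,h])+R2.apply([0,0,L1])+R3.apply([e,0,L2])
    R4=R3*E('z',q[3]); R5=R4*E('y',q[4]); T=R5*E('z',q[5]); 
    return P+T.apply([0,0,w]),T*E('z',-np.pi/2)
def fit():
    f=lambda p:np.concatenate([fk(q,p)[0]-x for q,x,_ in D])
    return least_squares(f,[0,.2,.4,.4,.2,0,.076])
if __name__=="__main__":
    r=fit(); print(r.x,(r.fun.reshape(-1,3)*1000).round(1))
    for q,x,o in D: print(fk(q,r.x)[1].as_euler('xyz'),o)
E
python3 fk.py
```

```text
[6.66871697e-07 2.22903222e-01 5.06197798e-01 3.79600052e-01
 3.18081801e-01 4.65011600e-02 7.63997796e-02] [[ 0. -0.  0.]
 [ 0. -0. -0.]
 [-0. -0. -0.]
 [ 0. -0. -0.]
 [ 0. -0. -0.]]
[ 3.14004396e+00  2.27732519e-04 -2.78680650e+00] [-3.14004, -0.0002, 0.35479]
[-3.13266626e+00 -3.59189134e-04 -1.63165618e+00] None
[-3.14057772  0.01211077  3.07956157] None
[-2.64114273e+00 -2.50924316e-03 -1.63100049e+00] [2.64114273, 0.00250924884, 1.51059217]
[-2.49265391 -0.00304329 -1.631912  ] [2.49265391, 0.00304329, 1.50968064]
```

```bash
sed -i "s/-np.pi\/2)/np.pi\/2)/" fk.py; cat > ik.py <<'E'
from fk import *
from casef import tw,X,Y,Z
p=fit().x
def tool(phi,psi=0):  # tilt phi about case y forward, psi outward (body to left)
    b=R.from_euler('xyz',[np.pi,0,1.509])
    return R.from_rotvec(X*psi)*R.from_rotvec(-Y*phi)*b
def ik(P,T,q0):
    f=lambda q:np.concatenate([(fk(q,p)[0]-P)*5,(fk(q,p)[1]*T.inv()).as_rotvec()])
    r=least_squares(f,q0,xtol=1e-12,ftol=1e-12); return r.x,np.abs(r.fun).max()
if __name__=="__main__":
    q0=D[4][0]
    for phi in (.4,.5,.6,.65,.75,.85):
      for psi in (-.2,0,.2):
        T=tool(phi,psi); zt=T.apply([0,0,1]); out=[]
        for off in ((.0355,.172,.1265),(.01,.172,.141),(-.018,.172,.147)):
            q,e=ik(tw(*off)+.012*zt,T,q0); out.append((q[3:5].round(2),round(e,4)))
        print(phi,psi,zt.round(2),out)
E
python3 ik.py
```

```text
0.4 -0.2 [ 0.38 -0.21 -0.9 ] [(array([-0.48,  0.8 ]), np.float64(0.0)), (array([-0.48,  0.81]), np.float64(0.0)), (array([-0.5,  0.8]), np.float64(0.0))]
0.4 0 [ 0.39 -0.02 -0.92] [(array([-0.23,  0.64]), np.float64(0.0)), (array([-0.23,  0.65]), np.float64(0.0)), (array([-0.25,  0.63]), np.float64(0.0))]
0.4 0.2 [ 0.4   0.16 -0.9 ] [(array([0.16, 0.53]), np.float64(0.0)), (array([0.15, 0.53]), np.float64(0.0)), (array([0.14, 0.51]), np.float64(0.0))]
0.5 -0.2 [ 0.47 -0.2  -0.86] [(array([-0.62,  0.68]), np.float64(0.0)), (array([-0.63,  0.69]), np.float64(0.0)), (array([-0.65,  0.69]), np.float64(0.0))]
0.5 0 [ 0.48 -0.03 -0.88] [(array([-0.37,  0.5 ]), np.float64(0.0)), (array([-0.38,  0.51]), np.float64(0.0)), (array([-0.41,  0.5 ]), np.float64(0.0))]
0.5 0.2 [ 0.49  0.14 -0.86] [(array([0.11, 0.36]), np.float64(0.0)), (array([0.09, 0.37]), np.float64(0.0)), (array([0.07, 0.35]), np.float64(0.0))]
0.6 -0.2 [ 0.55 -0.2  -0.81] [(array([-0.83,  0.58]), np.float64(0.0)), (array([-0.83,  0.59]), np.float64(0.0)), (array([-0.85,  0.6 ]), np.float64(0.0))]
0.6 0 [ 0.56 -0.03 -0.83] [(ar
[... 976 characters left out ...]
ay([-1.36,  0.3 ]), np.float64(0.0)), (array([-1.39,  0.31]), np.float64(0.0))]
0.75 0.2 [ 0.69  0.1  -0.72] [(array([ 1.01, -0.1 ]), np.float64(0.0)), (array([-2. ,  0.1]), np.float64(0.0)), (array([-2.05,  0.12]), np.float64(0.0))]
0.85 -0.2 [ 0.74 -0.18 -0.65] [(array([-1.64,  0.5 ]), np.float64(0.0)), (array([-1.61,  0.52]), np.float64(0.0)), (array([-1.61,  0.54]), np.float64(0.0))]
0.85 0 [ 0.75 -0.05 -0.66] [(array([-1.92,  0.34]), np.float64(0.0)), (array([-1.88,  0.35]), np.float64(0.0)), (array([-1.88,  0.38]), np.float64(0.0))]
0.85 0.2 [ 0.76  0.08 -0.65] [(array([ 0.55, -0.26]), np.float64(0.0)), (array([-2.52,  0.26]), np.float64(0.0)), (array([-2.5 ,  0.28]), np.float64(0.0))]
```

```bash
cat > ik2.py <<'E'
from ik import *
def tool2(phi,psi):
    return R.from_rotvec(-Y*phi)*R.from_euler('xyz',[np.pi,0,1.509])*R.from_euler('y',psi)
if __name__=="__main__":
    from cell import robot
    o=robot.observe(); q0=o["qpos"]; Tc=R.from_euler('xyz',o["tool_rot"])
    for phi in (.55,.6,.63):
      for psi in (-.2,.2):
        T=tool2(phi,psi); zt=T.apply([0,0,1]); pin=tw(.0355,.173,.1265)
        print(phi,psi,zt.round(3),"jaw",T.apply([0,1,0]).round(3),"turn",(T*Tc.inv()).as_rotvec().round(4))
        for P in (pin-.07*zt,pin+.012*zt,tw(-.018,.173,.147)+.012*zt):
            q,e=ik(P,T,q0); print("   ",P.round(4),(P-o["tool_pos"]).round(4),q.round(2),round(e,5))
E
python3 ik2.py
```

```text
0.55 -0.2 [ 0.499 -0.23  -0.836] jaw [ 0.851 -0.053  0.523] turn [-0.1557  0.1078 -0.1124]
    [0.6052 0.2436 0.185 ] [ 0.0402  0.0131 -0.0219] [ 0.48  0.47  1.6  -0.65  0.8   0.99] 0.0
    [0.6461 0.2247 0.1165] [ 0.0811 -0.0058 -0.0904] [ 0.41  0.6   1.6  -0.72  0.67  1.05] 0.0
    [0.5927 0.228  0.137 ] [ 0.0277 -0.0025 -0.0699] [ 0.46  0.51  1.7  -0.74  0.69  1.11] 0.0
0.55 0.2 [ 0.524  0.167 -0.836] jaw [ 0.851 -0.053  0.523] turn [0.1741 0.0877 0.1133]
    [0.6035 0.2158 0.185 ] [ 0.0385 -0.0147 -0.0219] [0.19 0.34 1.82 0.16 0.41 0.07] 0.0
    [0.6464 0.2295 0.1165] [ 0.0814 -0.001  -0.0904] [0.2  0.51 1.77 0.2  0.29 0.03] 0.0
    [0.593  0.2328 0.137 ] [ 0.028   0.0023 -0.0699] [0.23 0.41 1.88 0.15 0.28 0.1 ] 0.0
0.6 -0.2 [ 0.54  -0.233 -0.809] jaw [ 0.824 -0.051  0.565] turn [-0.1559  0.0579 -0.1164]
    [0.6023 0.2437 0.1831] [ 0.0373  0.0132 -0.0237] [ 0.49  0.47  1.64 -0.74  0.75  1.1 ] 0.0
    [0.6466 0.2247 0.1168] [ 0.0816 -0.0058 -0.0901] [ 0.42  0.59  1.63 -0.83  0.63  1.16] 0.0
    [0.5932 0.228  0.1373] [ 0.0282 -0.0025 -0.0696] [ 0.47  0.5   1.74 -0.85  0.65  1.22]
[... 393 characters left out ...]
w [ 0.806 -0.05   0.589] turn [-0.1559  0.0279 -0.1187]
    [0.6007 0.2439 0.1819] [ 0.0357  0.0133 -0.0249] [ 0.5   0.46  1.67 -0.8   0.73  1.16] 0.0
    [0.6469 0.2247 0.117 ] [ 0.0819 -0.0058 -0.0899] [ 0.43  0.59  1.65 -0.9   0.61  1.24] 0.0
    [0.5935 0.228  0.1375] [ 0.0285 -0.0025 -0.0694] [ 0.48  0.5   1.76 -0.91  0.63  1.3 ] 0.0
0.63 0.2 [ 0.589  0.163 -0.792] jaw [ 0.806 -0.05   0.589] turn [0.1645 0.0084 0.1199]
    [0.599  0.2161 0.1819] [ 0.0339 -0.0144 -0.0249] [0.21 0.33 1.9  0.15 0.26 0.07] 0.0
    [0.6472 0.2294 0.117 ] [ 0.0822 -0.0011 -0.0899] [ 0.21  0.51  1.83  0.23  0.15 -0.  ] 0.0
    [0.5938 0.2327 0.1375] [ 0.0288  0.0022 -0.0694] [0.25 0.41 1.94 0.1  0.14 0.15] 0.0
```

Using tilt 0.6 with a 0.2 outward lean, which keeps q4 at about -0.83 and q5 at 0.63, both within range. Move to the pre-grasp point.

{"name": "send_rows", "arguments": {
  "plan": [
    [[0.0075, 0.0026, -0.0047], [-0.031, 0.0116, -0.0233], 155],
    [[0.0075, 0.0026, -0.0047], [-0.031, 0.0116, -0.0233], 155],
    [[0.0075, 0.0026, -0.0047], [-0.031, 0.0116, -0.0233], 155],
    [[0.0075, 0.0026, -0.0047], [-0.031, 0.0116, -0.0233], 155],
    [[0.0075, 0.0026, -0.0047], [-0.031, 0.0116, -0.0233], 155],
    [[0, 0, 0], [0, 0, 0], 155]
  ]
}}

```text
time: 21.55
tool_pos: [0.6028, 0.2449, 0.1842]
tool_rot: [2.531, 0.163, 1.396]
contact_force: [0.2, 0.4, -0.1]
opening: 0.0359
```

```bash
python3 - <<'E'
from ik2 import *
from casef import *
o=robot.observe();print(o["tool_pos"],o["qpos"],o["contact_force"]); Tc=R.from_euler('xyz',o["tool_rot"]); print(Tc.apply([0,0,1]), (tw(.0355,.173,.1265)+.012*Tc.apply([0,0,1])-o["tool_pos"]))
t=cam("top");s=cam("side")
a=t["pixels"][130:240,150:260]; b=s["pixels"][150:290,180:320]
f=lambda i:cv2.resize(i[:,:,::-1],(390,390*i.shape[0]//i.shape[1]))
A,B=f(a),f(b); o=np.zeros((400,790,3),np.uint8); o[:A.shape[0],:390]=A; o[:B.shape[0],400:]=B; cv2.imwrite("pics/k3.png",o)
E
```

```text
[0.60278352 0.24485042 0.18417   ] [ 0.49335859  0.46574893  1.64114366 -0.73627268  0.75397464  1.09497056] [ 0.22146467  0.36581899 -0.1498881 ]
[ 0.5414845  -0.23077095 -0.80841778] [ 0.04386521 -0.02015166 -0.06737101]
```

View pics/k3.png

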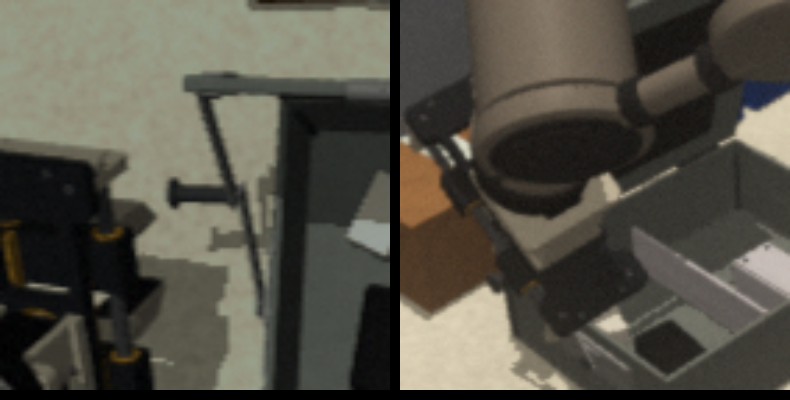

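```bash
python3 - <<'E'
from ik2 import *
from casef import *
t=cam("top"); o=robot.observe(); Tc=R.from_euler('xyz',o["tool_rot"]); P=o["tool_pos"]; z=Tc.apply([0,0,1]);y=Tc.apply([0,1,0]);x=Tc.apply([1,0,0])
pts={"tcp":P,"tipU":P+.018*y,"tipL":P-.018*y,"U+":P+.018*y+.0095*x,"U-":P+.018*y-.0095*x,"pin":tw(.0355,.173,.1265)}
for k,v in pts.items(): print(k,v.round(3),((proj(t,v)[0]-[150,130])*390/110).round(0))
E
```

```text
tcp [0.602 0.244 0.185] [145. 247.]
tipU [0.617 0.243 0.195] [141. 217.]
tipL [0.587 0.245 0.175] [148. 277.]
U+ [0.618 0.252 0.193] [125. 215.]
U- [0.615 0.234 0.197] [157. 219.]
pin [0.64  0.227 0.126] [200. 197.]
```

The projected fingertip and pin match the picture: the tip is at (150,215) and the pin spans (175-240,194). Approach along the tool axis.

{"name": "send_rows", "arguments": {
  "plan": [
    [[0.0055, -0.0025, -0.0084], [0, 0, 0], 155],
    [[0.0055, -0.0025, -0.0084], [0, 0, 0], 155],
    [[0.0055, -0.0025, -0.0084], [0, 0, 0], 155],
    [[0.0055, -0.0025, -0.0084], [0, 0, 0], 155],
    [[0.0055, -0.0025, -0.0084], [0, 0, 0], 155]
  ]
}}

```text
time: 22.2
tool_pos: [0.6299, 0.231, 0.1416]
tool_rot: [2.531, 0.163, 1.395]
contact_force: [0.8, 0.1, 0.5]
opening: 0.0359
```

{"name": "send_rows", "arguments": {
  "plan": [
    [[0.0055, -0.0025, -0.0084], [0, 0, 0], 155],
    [[0.0055, -0.0025, -0.0084], [0, 0, 0], 155],
    [[0.0055, -0.0025, -0.0084], [0, 0, 0], 155],
    [[0, 0, 0], [0, 0, 0], 155]
  ]
}}

```text
time: 22.6
tool_pos: [0.6461, 0.2232, 0.1158]
tool_rot: [2.532, 0.164, 1.395]
contact_force: [1.0, -0.3, -0.4]
opening: 0.0363
```

```bash
python3 - <<'E'
from casef import *
o=robot.observe();print(o["tool_pos"],o["contact_force"],o["time"])
t=cam("top");s=cam("side")
a=t["pixels"][130:240,150:260]; b=s["pixels"][150:290,180:320]
f=lambda i:cv2.resize(i[:,:,::-1],(390,390*i.shape[0]//i.shape[1]))
A,B=f(a),f(b); o=np.zeros((400,790,3),np.uint8); o[:A.shape[0],:390]=A; o[:B.shape[0],400:]=B; cv2.imwrite("pics/k4.png",o)
E
```

```text
[0.64605388 0.2231773  0.11580203] [ 1.02916428 -0.25676075 -0.44079098] 22.6
```

View pics/k4.png

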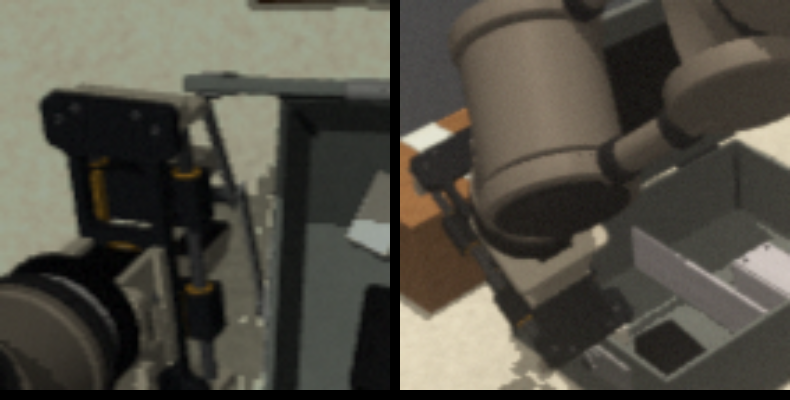

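The pin sits between the fingers (panel about 215,194) with no contact force. Close on it.

{"name": "send_rows", "arguments": {
  "plan": [
    [[0, 0, 0], [0, 0, 0], 200],
    [[0, 0, 0], [0, 0, 0], 255],
    [[0, 0, 0], [0, 0, 0], 255],
    [[0, 0, 0], [0, 0, 0], 255]
  ],
  "newtons": 25
}}

```text
time: 23.1
tool_pos: [0.6477, 0.2243, 0.1197]
tool_rot: [2.526, 0.162, 1.396]
contact_force: [3.9, -1.6, 0.4]
opening: 0.0094
```

{"name": "send_rows", "arguments": {
  "plan": [
    [[-0.0024, 0.0004, 0.0052], [0, 0, 0], 255],
    [[-0.0038, 0.0002, 0.0026], [0, 0, 0], 255],
    [[-0.0035, 0.0002, 0.0021], [0, 0, 0], 255]
  ]
}}

```text
time: 23.4
tool_pos: [0.6362, 0.2249, 0.1279]
tool_rot: [2.53, 0.163, 1.396]
contact_force: [3.7, -0.4, -2.0]
opening: 0.009
```

{"name": "send_rows", "arguments": {
  "plan": [
    [[-0.004, 0.0003, 0.002], [0, 0, 0], 255],
    [[-0.004, 0.0003, 0.0018], [0, 0, 0], 255],
    [[-0.0045, 0.0003, 0.0018], [0, 0, 0], 255],
    [[-0.005, 0.0003, 0.0017], [0, 0, 0], 255],
    [[0, 0, 0], [0, 0, 0], 255]
  ]
}}

```text
time: 23.9
tool_pos: [0.6182, 0.2261, 0.1352]
tool_rot: [2.53, 0.163, 1.396]
contact_force: [2.7, 0.2, 1.7]
opening: 0.0091
```

{"name": "send_rows", "arguments": {
  "plan": [
    [[-0.0045, 0.0003, 0.0012], [0, 0, 0], 255],
    [[-0.0045, 0.0003, 0.001], [0, 0, 0], 255],
    [[-0.005, 0.0003, 0.0007], [0, 0, 0], 255],
    [[-0.005, 0.0003, 0.0005], [0, 0, 0], 255],
    [[0, 0, 0], [0, 0, 0], 255],
    [[0, 0, 0], [0, 0, 0], 255]
  ]
}}

```text
time: 24.5
tool_pos: [0.5991, 0.2274, 0.138]
tool_rot: [2.531, 0.163, 1.396]
contact_force: [-1.7, 1.4, 4.3]
opening: 0.0089
```

```bash
python3 - <<'E'
from casef import *
o=robot.observe();print(o["tool_pos"],o["contact_force"],o["time"],o["qpos"])
t=cam("top");s=cam("side")
a=t["pixels"][80:300,150:370]; b=s["pixels"][90:310,170:390]
f=lambda i:cv2.resize(i[:,:,::-1],(390,390*i.shape[0]//i.shape[1]))
A,B=f(a),f(b); o=np.zeros((400,790,3),np.uint8); o[:A.shape[0],:390]=A; o[:B.shape[0],400:]=B; cv2.imwrite("pics/k5.png",o)
E
```

```text
[0.59910563 0.22741503 0.13801707] [-1.6582415   1.36386518  4.28842365] 24.5 [ 0.4669867   0.50729537  1.72606366 -0.83900508  0.64912908  1.21014069]
```

View pics/k5.png

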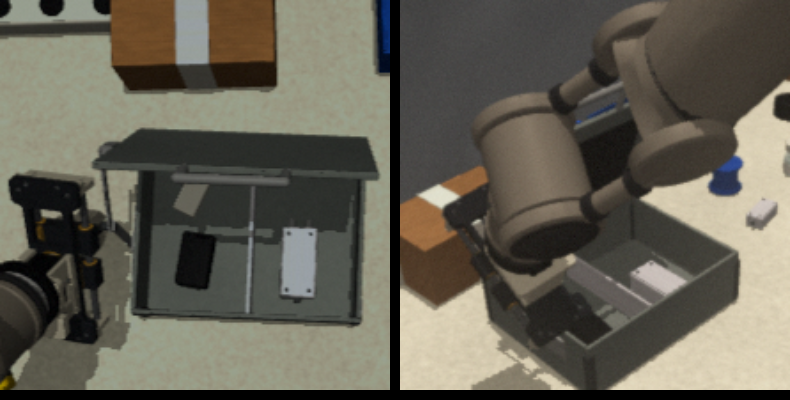

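The stay is broken well past the line and the lid leans forward at about 1.15 rad. Release the pin and retreat along the tool axis.

{"name": "send_rows", "arguments": {
  "plan": [
    [[0, 0, 0.001], [0, 0, 0], 150],
    [[0, 0, 0], [0, 0, 0], 150],
    [[0, 0, 0], [0, 0, 0], 150],
    [[-0.0054, 0.0023, 0.0081], [0, 0, 0], 150],
    [[-0.0108, 0.0046, 0.0162], [0, 0, 0], 150],
    [[-0.0108, 0.0046, 0.0162], [0, 0, 0], 150],
    [[-0.0108, 0.0046, 0.0162], [0, 0, 0], 150],
    [[-0.02, 0.0046, 0.0162], [0, 0, 0], 150],
    [[-0.02, 0.0046, 0.0162], [0, 0, 0], 150],
    [[-0.02, 0.0046, 0.0162], [0, 0, 0], 150]
  ]
}}

```text
time: 25.6
tool_pos: [0.5008, 0.2572, 0.2454]
tool_rot: [2.531, 0.163, 1.396]
contact_force: [-0.3, -0.2, 0.6]
opening: 0.0377
```

```bash
python3 - <<'E'
from casef import *
o=robot.observe();print(o["tool_pos"],o["tool_rot"],o["contact_force"],o["time"],o["qpos"])
t=cam("top");s=cam("side")
a=t["pixels"][100:280,170:350]; b=s["pixels"][90:310,170:390]
f=lambda i:cv2.resize(i[:,:,::-1],(390,390*i.shape[0]//i.shape[1]))
A,B=f(a),f(b); o=np.zeros((400,790,3),np.uint8); o[:A.shape[0],:390]=A; o[:B.shape[0],400:]=B; cv2.imwrite("pics/k6.png",o)
H=np.array([.443+.262*.998,.0675-.262*.062,.085])
for th in (1.05,1.1,1.15,1.2,1.25):
    P=H-X*(.262*np.cos(th)-.004*np.sin(th))+Z*(.262*np.sin(th)+.004*np.cos(th))
    print(th,P.round(4),((proj(t,P)[0]-[170,100])*390/180).round(0),((proj(s,P)[0]-[170,90])*390/220).round(0)+[400,0])
E
```

```text
[0.50078878 0.25720379 0.24540522] [2.53058166 0.16261675 1.39561335] [-0.2712242  -0.23465126  0.60392082] 25.6 [ 0.623873    0.27677145  1.74512455 -0.70291456  0.89323064  1.13742602]
1.05 [0.5778 0.0591 0.3143] [236. 215.] [610. 112.]
1.1 [0.5894 0.0584 0.3203] [236. 198.] [603. 105.]
1.15 [0.6013 0.0577 0.3258] [236. 181.] [596.  98.]
1.2 [0.6134 0.0569 0.3306] [236. 164.] [590.  91.]
1.25 [0.6258 0.0561 0.3349] [236. 147.] [583.  85.]
```

View pics/k6.png

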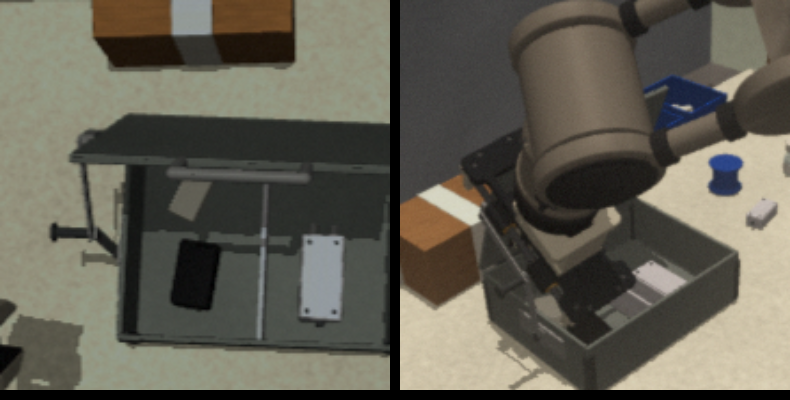

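The lid holds at about 1.165 rad with the handle at (0.605, 0.0575, 0.327). It appears at panel pixel (238,175), which matches the projection, and the stay is broken. Now go above the handle with the tool pointing down.

```bash
python3 - <<'E'
from ik2 import *
o=robot.observe(); Tc=R.from_euler('xyz',o["tool_rot"]); T=R.from_euler('xyz',[np.pi,0,1.509])
v=(T*Tc.inv()).as_rotvec(); print(v, v/12)
for P in ([.52,.2,.40],[.605,.0575,.41],[.605,.0575,.308]): print(ik(np.array(P),T,[0.1,.5,.9,0,1.7,.1]))
E
```

```text
Traceback (most recent call last):
NameError: name 'robot' is not defined
```

```bash
python3 - <<'E'
from ik2 import *
from cell import robot
o=robot.observe(); Tc=R.from_euler('xyz',o["tool_rot"]); T=R.from_euler('xyz',[np.pi,0,1.509])
v=(T*Tc.inv()).as_rotvec(); print(v, v/12)
for P in ([.52,.2,.40],[.605,.0575,.41],[.605,.0575,.308]): print(ik(np.array(P),T,[0.1,.5,.9,0,1.7,.1]))
E
```

```text
[0.22558265 0.59026977 0.05892974] [0.01879855 0.04918915 0.00491081]
(array([2.29610767e-01, 3.42229170e-01, 1.05871129e+00, 6.36484353e-16,
       1.74065219e+00, 2.91407094e-01]), np.float64(1.0769163338864018e-13))
(array([-3.12909358e-02,  4.58199854e-01,  8.56435418e-01, -1.44918900e-18,
        1.82695738e+00,  3.05053910e-02]), np.float64(1.1102230246251565e-15))
(array([-3.12909358e-02,  4.58091447e-01,  1.12411494e+00,  1.78730023e-17,
        1.55938627e+00,  3.05053910e-02]), np.float64(9.43689570931383e-15))
```

{"name": "send_rows", "arguments": {
  "plan": [
    [[0, -0.004, 0.0206], [0.0188, 0.0492, 0.0049], 150],
    [[0, -0.004, 0.0206], [0.0188, 0.0492, 0.0049], 150],
    [[0, -0.004, 0.0206], [0.0188, 0.0492, 0.0049], 150],
    [[0, -0.004, 0.0206], [0.0188, 0.0492, 0.0049], 150],
    [[0, -0.004, 0.0206], [0.0188, 0.0492, 0.0049], 150],
    [[0, -0.004, 0.0206], [0.0188, 0.0492, 0.0049], 160],
    [[0, -0.004, 0.0206], [0.0188, 0.0492, 0.0049], 160],
    [[0, -0.004, 0.0206], [0.0188, 0.0492, 0.0049], 160],
    [[0.01, -0.02, 0], [0.0188, 0.0492, 0.0049], 160],
    [[0.01, -0.02, 0], [0.0188, 0.0492, 0.0049], 160],
    [[0.01, -0.02, 0], [0.0188, 0.0492, 0.0049], 160],
    [[0.01, -0.02, 0], [0.0188, 0.0492, 0.0049], 160],
    [[0.0092, -0.0126, 0], [0, 0, 0], 160],
    [[0.0092, -0.0126, 0], [0, 0, 0], 160],
    [[0.0092, -0.0126, 0], [0, 0, 0], 160],
    [[0.0092, -0.0126, 0], [0, 0, 0], 160],
    [[0.0092, -0.0126, 0], [0, 0, 0], 160],
    [[0.0092, -0.0126, 0], [0, 0, 0], 160],
    [[0.0092, -0.0126, 0], [0, 0, 0], 160],
    [[0, 0, 0], [0, 0, 0], 160]
  ]
}}

```text
time: 27.7
tool_pos: [0.6075, 0.055, 0.4084]
tool_rot: [-3.138, 0.004, 1.507]
contact_force: [-0.4, 0.4, -0.3]
opening: 0.0343
```

{"name": "send_rows", "arguments": {
  "plan": [
    [[-0.002, 0.001, -0.015], [0, 0, 0], 160],
    [[0, 0, -0.02], [0, 0, 0], 160],
    [[0, 0, -0.02], [0, 0, 0], 160],
    [[0, 0, -0.02], [0, 0, 0], 160],
    [[0, 0, -0.015], [0, 0, 0], 160],
    [[0, 0, -0.01], [0, 0, 0], 160],
    [[0, 0, 0], [0, 0, 0], 160]
  ]
}}

```text
time: 28.4
tool_pos: [0.6038, 0.0582, 0.308]
tool_rot: [-3.136, 0.003, 1.51]
contact_force: [-0.3, -0.7, 0.2]
opening: 0.0343
```

```bash
python3 - <<'E'
from h import *
s=cam("side"); print(robot.observe()["contact_force"]); crop(s,210,60,160,130,4.5,"g1")
E
```

```text
[-0.25440598 -0.02203542  0.77665913]
```

View pics/g1.png

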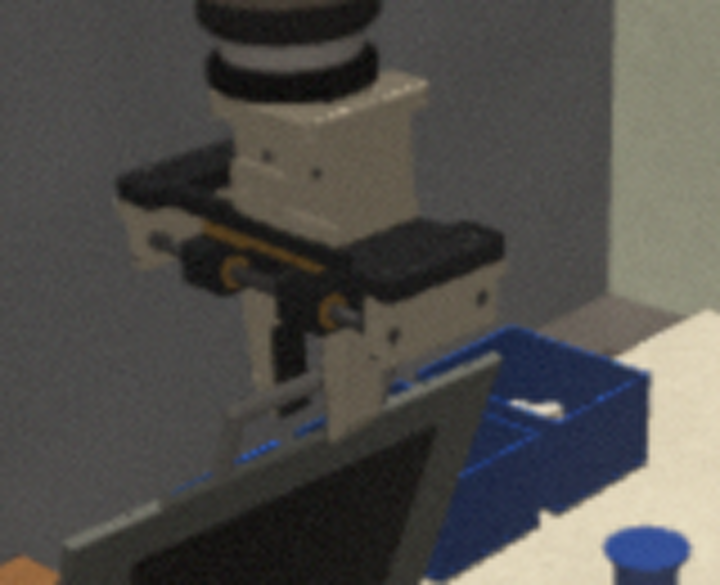

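The bar passes between the two fingers (crop around 320,380). Grip.

{"name": "send_rows", "arguments": {
  "plan": [
    [[0, 0, 0], [0, 0, 0], 255],
    [[0, 0, 0], [0, 0, 0], 255],
    [[0, 0, 0], [0, 0, 0], 255]
  ],
  "newtons": 20
}}

```text
time: 28.75
tool_pos: [0.6046, 0.0579, 0.31]
tool_rot: [-3.14, 0.003, 1.509]
contact_force: [0.4, 1.3, -0.3]
opening: 0.0141
```

```bash
python3 - <<'E'
from arc import arc; import numpy as np
from cell import robot
o=robot.observe(); print(o["tool_pos"],o["contact_force"])
from scipy.optimize import brentq
P0=np.array([.443,.0675,.0705])
g=lambda t:P0[0]+arc([t])[0][0,0]-o["tool_pos"][0]
th=brentq(g,.8,1.5); print("theta",th,"pred",P0+arc([th])[0][0])
P,D=arc(np.linspace(th,0.02,25)); print(D.round(4).tolist()); print((P0+P[-1]))
E
```

```text
[0.60462417 0.05790182 0.30995599] [ 0.44195797  1.26404145 -0.30836036]
theta 1.1636988040510705 pred [0.60462417 0.05746644 0.30867155]
[[-0.0114, 0.0007, -0.005], [-0.0111, 0.0007, -0.0056], [-0.0109, 0.0007, -0.0061], [-0.0106, 0.0007, -0.0066], [-0.0102, 0.0006, -0.0071], [-0.0099, 0.0006, -0.0076], [-0.0095, 0.0006, -0.0081], [-0.0091, 0.0006, -0.0085], [-0.0087, 0.0005, -0.0089], [-0.0083, 0.0005, -0.0093], [-0.0078, 0.0005, -0.0097], [-0.0074, 0.0005, -0.0101], [-0.0069, 0.0004, -0.0104], [-0.0064, 0.0004, -0.0107], [-0.0058, 0.0004, -0.011], [-0.0053, 0.0003, -0.0113], [-0.0048, 0.0003, -0.0115], [-0.0042, 0.0003, -0.0117], [-0.0037, 0.0002, -0.0119], [-0.0031, 0.0002, -0.0121], [-0.0025, 0.0002, -0.0122], [-0.0019, 0.0001, -0.0123], [-0.0013, 0.0001, -0.0124], [-0.0007, 0.0, -0.0125]]
[0.44313214 0.0674918  0.07573885]
```

{"name": "send_rows", "arguments": {
  "plan": [
    [[0, 0, 0], [0, 0, 0], 255],
    [[0, 0, 0], [0, 0, 0], 255],
    [[-0.006, 0.0004, -0.0025], [0, 0, 0], 255],
    [[-0.011, 0.0007, -0.005], [0, 0, 0], 255],
    [[-0.011, 0.0007, -0.0058], [0, 0, 0], 255],
    [[0, 0, 0], [0, 0, 0], 255]
  ]
}}

```text
time: 29.35
tool_pos: [0.5745, 0.06, 0.2952]
tool_rot: [-3.135, 0.004, 1.51]
contact_force: [-0.5, 0.6, -1.0]
opening: 0.009
```

```bash
python3 arc.py 1.034 0.534 10; python3 arc.py .534 .084 9
```

```text
offset end [ 0.0384 -0.0024  0.1328]
[[-0.0112, 0.0007, -0.0068], [-0.0108, 0.0007, -0.0074], [-0.0104, 0.0006, -0.0079], [-0.01, 0.0006, -0.0084], [-0.0096, 0.0006, -0.0089], [-0.0091, 0.0006, -0.0094], [-0.0087, 0.0005, -0.0098], [-0.0082, 0.0005, -0.0102], [-0.0076, 0.0005, -0.0106], [-0.0071, 0.0004, -0.011]]
offset end [ 0.0013 -0.0001  0.022 ]
[[-0.0065, 0.0004, -0.0113], [-0.006, 0.0004, -0.0117], [-0.0054, 0.0003, -0.0119], [-0.0048, 0.0003, -0.0122], [-0.0042, 0.0003, -0.0124], [-0.0035, 0.0002, -0.0126], [-0.0029, 0.0002, -0.0128], [-0.0023, 0.0001, -0.0129], [-0.0016, 0.0001, -0.013]]
```

{"name": "send_rows", "arguments": {
  "plan": [
    [[-0.0112, 0.0007, -0.0075], [0, 0, 0], 255],
    [[-0.0108, 0.0007, -0.0078], [0, 0, 0], 255],
    [[-0.0104, 0.0006, -0.0079], [0, 0, 0], 255],
    [[-0.01, 0.0006, -0.0084], [0, 0, 0], 255],
    [[-0.0096, 0.0006, -0.0089], [0, 0, 0], 255],
    [[0, 0, 0], [0, 0, 0], 255]
  ],
  "newtons": 25
}}

```text
time: 29.95
tool_pos: [0.5222, 0.0635, 0.2548]
tool_rot: [-3.134, 0.003, 1.51]
contact_force: [-5.7, 1.9, 1.5]
opening: 0.0088
```

{"name": "send_rows", "arguments": {
  "plan": [
    [[-0.0091, 0.0006, -0.0094], [0, 0, 0], 255],
    [[-0.0087, 0.0005, -0.0098], [0, 0, 0], 255],
    [[-0.0082, 0.0005, -0.0102], [0, 0, 0], 255],
    [[-0.0076, 0.0005, -0.0106], [0, 0, 0], 255],
    [[-0.0071, 0.0004, -0.011], [0, 0, 0], 255],
    [[0, 0, 0], [0, 0, 0], 255]
  ]
}}

```text
time: 30.55
tool_pos: [0.4814, 0.0662, 0.2031]
tool_rot: [-3.133, 0.002, 1.51]
contact_force: [-5.2, 3.9, -1.2]
opening: 0.0091
```

```bash
python3 - <<'E'
from h import *
s=cam("side"); print(robot.observe()["contact_force"]); crop(s,170,110,220,200,3,"c1")
E
```

```text
[-5.86718091  3.16494038 -0.98633115]
```

View pics/c1.png

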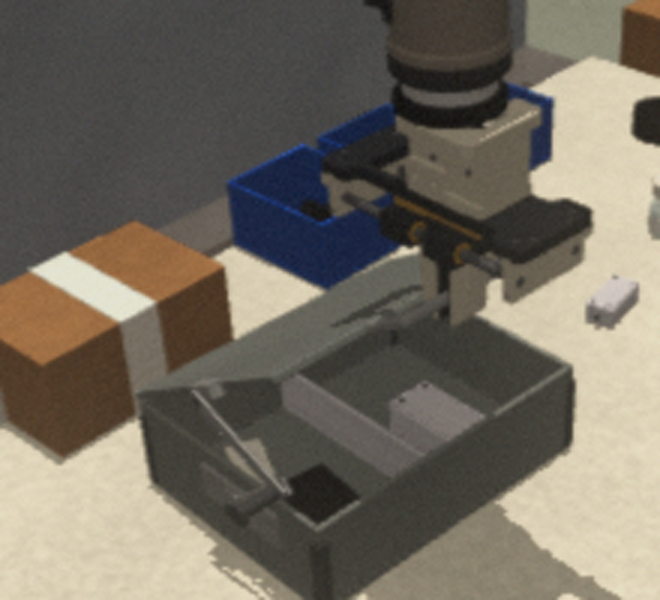

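The stay is folding freely (pin at crop 265,495) and the lid is following the gripper. Continue lowering.

{"name": "send_rows", "arguments": {
  "plan": [
    [[-0.005, -0.0005, -0.0113], [0, 0, 0], 255],
    [[-0.006, 0, -0.0117], [0, 0, 0], 255],
    [[-0.0054, 0.0003, -0.0119], [0, 0, 0], 255],
    [[-0.0048, 0.0003, -0.0122], [0, 0, 0], 255],
    [[-0.0042, 0.0003, -0.0124], [0, 0, 0], 255],
    [[0, 0, 0], [0, 0, 0], 255]
  ]
}}

```text
time: 31.2
tool_pos: [0.4544, 0.0678, 0.143]
tool_rot: [-3.129, 0.001, 1.509]
contact_force: [-9.5, 11.0, -2.0]
opening: 0.0091
```

{"name": "send_rows", "arguments": {
  "plan": [
    [[-0.0035, 0.0002, -0.0126], [0, 0, 0], 255],
    [[-0.0029, 0.0002, -0.0128], [0, 0, 0], 255],
    [[-0.0023, 0.0001, -0.0129], [0, 0, 0], 255],
    [[-0.0016, 0.0001, -0.012], [0, 0, 0], 255],
    [[0, 0, 0], [0, 0, 0], 255]
  ]
}}

```text
time: 31.7
tool_pos: [0.444, 0.0683, 0.0924]
tool_rot: [-3.128, 0.001, 1.509]
contact_force: [-9.3, 10.8, -2.0]
opening: 0.0087
```

{"name": "send_rows", "arguments": {
  "plan": [
    [[-0.003, 0.003, -0.005], [0, 0, 0], 255],
    [[-0.001, 0.002, -0.006], [0, 0, 0], 255],
    [[0, 0, -0.006], [0, 0, 0], 255],
    [[0, 0, -0.004], [0, 0, 0], 255],
    [[0, 0, 0], [0, 0, 0], 255]
  ]
}}

```text
time: 32.2
tool_pos: [0.4427, 0.069, 0.0727]
tool_rot: [-3.134, 0.008, 1.51]
contact_force: [-4.5, -14.2, -4.2]
opening: 0.0091
```

{"name": "send_rows", "arguments": {
  "plan": [
    [[0, -0.003, -0.003], [0, 0, 0], 255],
    [[0, 0, -0.003], [0, 0, 0], 255],
    [[0, 0, 0], [0, 0, 0], 255]
  ]
}}

```text
time: 32.5
tool_pos: [0.4426, 0.0687, 0.0673]
tool_rot: [-3.134, 0.003, 1.509]
contact_force: [-4.6, 3.2, 0.6]
opening: 0.0092
```

{"name": "send_rows", "arguments": {
  "plan": [
    [[0, 0, -0.003], [0, 0, 0], 255],
    [[0, 0, -0.003], [0, 0, 0], 255],
    [[0, 0, 0], [0, 0, 0], 255]
  ]
}}

```text
time: 32.8
tool_pos: [0.4426, 0.0686, 0.0634]
tool_rot: [-3.135, 0.004, 1.51]
contact_force: [-12.7, 1.1, 27.2]
opening: 0.0091
```

```bash
python3 - <<'E'
from h import *
s=cam("side"); print(robot.observe()["contact_force"]); crop(s,200,170,190,150,4,"c2")
E
```

```text
[-13.59183475   0.48350016  26.15395616]
```

View pics/c2.png

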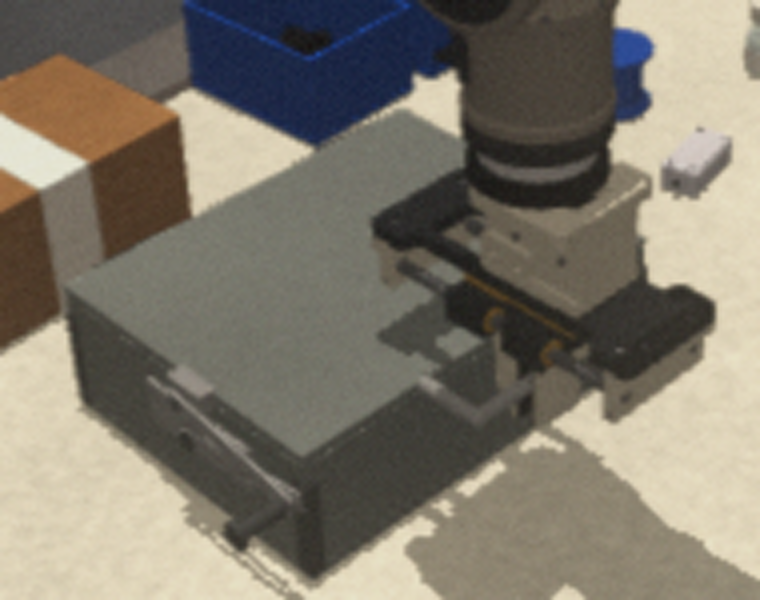

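The lid lies flat on the case and the downward push now meets 27 N, so it is shut. Relieve the load, release and leave upward.

{"name": "send_rows", "arguments": {
  "plan": [
    [[-0.002, 0, 0.003], [0, 0, 0], 255],
    [[-0.001, 0, 0.002], [0, 0, 0], 255],
    [[0, 0, 0], [0, 0, 0], 180],
    [[0, 0, 0], [0, 0, 0], 165],
    [[0, 0, 0], [0, 0, 0], 165],
    [[0, 0, 0], [0, 0, 0], 165]
  ]
}}

```text
time: 33.45
tool_pos: [0.4409, 0.0683, 0.0665]
tool_rot: [-3.138, 0.004, 1.509]
contact_force: [-0.4, 0.1, -0.0]
opening: 0.0317
```

{"name": "send_rows", "arguments": {
  "plan": [
    [[0, 0, 0.01], [0, 0, 0], 165],
    [[0, 0, 0.02], [0, 0, 0], 165],
    [[0, 0, 0.03], [0, 0, 0], 165],
    [[0, 0, 0.03], [0, 0, 0], 165],
    [[0, -0.02, 0.03], [0, 0, 0], 165],
    [[0, -0.04, 0.02], [0, 0, 0], 165],
    [[0, -0.04, 0], [0, 0, 0], 165],
    [[0, -0.04, 0], [0, 0, 0], 165],
    [[0, -0.04, 0], [0, 0, 0], 165],
    [[0, -0.02, 0], [0, 0, 0], 165],
    [[0, 0, 0], [0, 0, 0], 165],
    [[0, 0, 0], [0, 0, 0], 165]
  ]
}}

```text
time: 34.65
tool_pos: [0.4408, -0.1314, 0.207]
tool_rot: [-3.138, 0.003, 1.508]
contact_force: [0.0, 0.3, 0.4]
opening: 0.0325
```

```bash
python3 - <<'E'
from casef import *
t=cam("top");s=cam("side");o=robot.observe();print(o["contact_force"],o["tool_pos"],np.abs(o["qvel"]).max())
crop(t,190,140,180,150,4,"f_t"); crop(s,200,190,170,140,4,"f_s"); cv2.imwrite("pics/f_full.png",t["pixels"][:,:,::-1])
a=cv2.imread("pics/side0.png")[190:330,200:370]; b=s["pixels"][190:330,200:370,::-1]
d=np.abs(a.astype(int)-b).max(2); print("lid region diff px>40:",(d>40).sum())
E
```

```text
[ 0.32943446 -0.09414413  0.08403862] [ 0.44086995 -0.13055295  0.20687269] 0.010991536038996854
lid region diff px>40: 340
```

View pics/f_s.png

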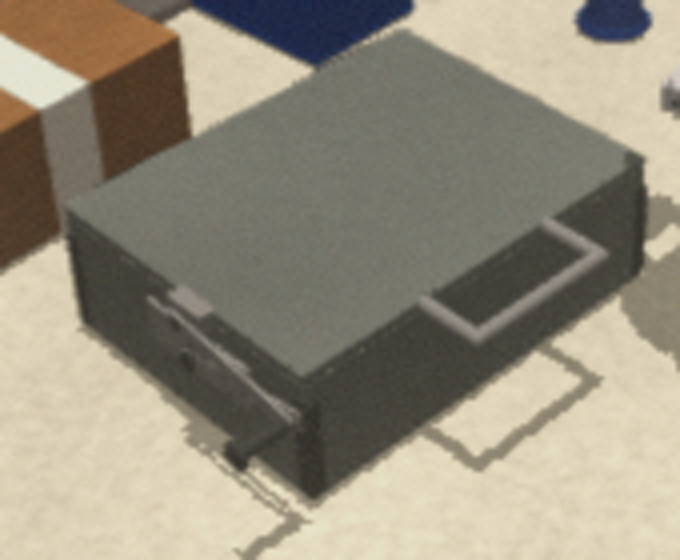

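View pics/f_full.png

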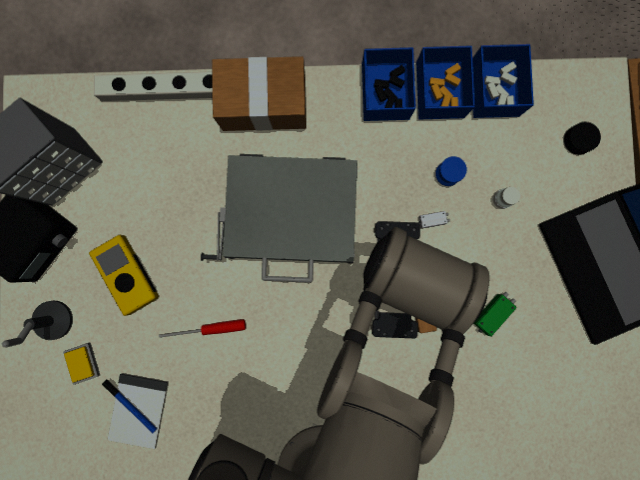

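The lid, handle and stay show at the same pixels as before the job, so the lid is fully shut. The robot touches nothing and the visible things on the table are in place. Hand in.

```bash
python3 -c "
from cell import robot
print(robot.hand_in())"
```

```text
the job is handed in; nothing more can be done
None
```

The amplifier is in the right-hand bay, the lid is shut, and the job was handed in at about 35 s of the 72 s allowed. `hand_in` reports no verdict.

**What I did:**
1. I lifted the lid by its handle until the stay locked, at about 1.3 rad.
2. I set the large aluminium amplifier down flat in the right-hand bay.
3. I drew the pin until the stay was broken at about 2.05 rad, with the lid staying near 1.16 rad.
4. I lowered the lid by its handle until it was shut.

**Checks that agreed:**
- **Lock:** the handle force went linearly through zero in both directions at about 2 N/mm, and the picture showed the stay kinked towards the hinge.
- **Amplifier:** it was flat in the right bay after release, and still there in the last picture taken with the lid part-way down. It can't be seen with the lid shut.
- **Lid:** in the last side view the lid, handle and stay look the same as at the start. 340 pixels in that region had changed; I put that down to the arm's shadow but did not check it.
- **Robot:** it touches nothing, with a force reading of about 0.3 N.
- **Other things:** everything in view on the table sat where it was at the start. In the final picture the arm hid most of the small carton, so I could not fully check that one. I judged all of these by eye.

**Checks that disagreed or were rougher:**
- The two cameras differed by about 5 mm on the case position. I used the position felt at the handle and it held.
- At shutting, the gripper slid a few mm down the handle bar, and the lid was pressed shut with about 27 N. I eased this off before letting go.
- The stay's strain and the lid's closing speed can't be read directly. I estimate about 1 mm of give at the foot while feeling for the lock, and about 0.5 rad/s of closing speed.

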